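# Hang the fallen water cup on the bench's hook rail

### The job

The steel water cup with the wire handle has been knocked over on the glassblower's bench. Stand it upright on the bench and let go of it, then take it again and hang it by its handle on the empty hook of the hook rail, leaving it hanging there quietly (a slight sway is fine). Leave the other tools where they lie.

Things in the scene. Friction and masses are not known exactly. Their poses are not given: they have to be found in the camera images.
- cup: The task's cup: plain steel, straight-sided, outer diameter 66, height 105, wall 3, bottom 4 mm, 0.14 to 0.28 kg, one closed three-cornered handle of 7 mm wire. Origin: centre of its underside; z axis from bottom to mouth; x axis from the cup's axis towards the handle. At the start it lies on its side, mouth roughly to the left (+y; within 0.55 rad), handle on the far side, slanting 25 degrees down to touch the bench.
- cup_mouth (a point): Centre of the cup's mouth, 105 mm from the origin along z; same axes. The handle sits between 10 and 68 mm above the underside, so the wall from 70 to 105 mm is bare all round. Lying, the cup's axis is level, 33 mm above the bench. Let go leaning less than about 20 degrees, the cup settles upright by itself.
- cup_handle (a point): Centre of the handle's opening: 48.5 mm from the cup's axis and 39 mm above the underside; same axes as the cup. The opening is 43 mm high by the wall, narrowing outwards to a corner, 31 mm wide at this height, and faces along the cup's y axis; the corner stands out 40 mm from the wall. Hung up, the cup swings handle-up, its axis within some 25 degrees of level, and sways for a few seconds.
- hook: The empty hook: an 8 mm steel rod welded to a small plate on top of the rail. Origin: on the rod's centre line above the middle of the bar's width, 240 mm above the bench; -x axis: the way the hook sticks out, roughly towards the robot; z up. The rod runs level, dips to the seat, then turns up to the tip. It is 95 mm to the left or right of the rail's middle.
- hook_seat (a point): Top of the rod at the lowest place of the empty hook, where a handle comes to rest: 58 mm out from the hook's origin (x = -58 mm) and 2 mm below it (the rod's centre line there is 6 mm below). Same axes as the hook.
- hook_tip (a point): Centre of the rounded, upturned end of the empty hook's rod: x = -80, z = +11 mm from the hook's origin. Same axes.
- rail: The hook rail, fixed: two upright 20 mm tubes on 100 x 50 mm feet, 310 mm apart, with a level bar 360 mm long and 25 mm wide, its top 232 mm above the bench. Origin: on the bench under the bar's middle; y axis along the bar (to the left), -x the side of the hooks. Its other hook, 190 mm from the empty one, carries fixed hanging shears 60 mm wide that reach 185 mm down.
- jacks: Bystander: glassblower's jacks, big steel tongs 290 x 58 mm, 16 mm high, lying along their x axis. Origin: on the bench under the middle.
- shears: Bystander: diamond shears with red loop handles, 230 x 95 mm, 14 mm high, along x. Origin: on the bench near the pivot.
- block: Bystander: wooden forming block, a thick bowl 84 mm across and 44 mm high with a handle 200 mm long towards its -x. Origin: under the bowl.
- paddle: Bystander: graphite paddle, black slab 140 x 78 x 14 mm with a wooden handle to its -x, 290 mm long in all, 24 mm high. Origin: on the bench where slab and handle meet.
- tumbler: Bystander: a standing steel tumbler without a handle, 68 mm wide at the mouth, 98 mm high. Origin: centre of its underside.
- wax: Bystander: round cake of beeswax, 72 mm across, 26 mm high. Origin: centre of its underside.
- tweezers: Bystander: steel tweezers, 250 x 36 mm, 9 mm high, along x. Origin: on the bench under the middle.
Mind the look-alikes: they are no part of the job. Leave any green or yellow look-alike of the cup alone.

How it is judged:
By the outcome, as a careful person would: the job done as asked, in the order asked, and still so for the second after the job is handed in, with the robot touching nothing.
It also fails if it takes over 64 s, if anything falls off the work surface, if the arm or the gripper's body presses on something with over 40 N, if the wrist force passes 120 N, or if a joint passes its speed limit or range.

### The arm

A 6-joint arm with a two-finger parallel gripper is mounted at the origin on the work surface. World frame = base frame: x ahead of the robot, y to its left, z up, the work surface at z = 0. Lengths are in mm, angles in rad, forces in N, time in s.
With the tool pointing down it reaches from about 275 to 825 mm from the base axis. Payload 4.9 kg.
Tool frame: the origin (TCP) lies at the very end of the fingers, on their centre line; the grasp point (between the pads) lies 19 mm behind it; z points along the fingers, y is the direction in which the jaws open and shut (so a half turn about z gives the same grasp; the last joint's range is limited). The gripper opens to 85 mm and grips with 20 to 120 N. Pads are 22 mm wide; open, the fingers measure 114 mm over their backs; the gripper's body (76 mm by 85 mm) begins 54 mm behind the grasp point. The pads swing forward as they close: fully open they stand 13 mm farther back than shut.
Start: joints at [-1.471, 0.326, -0.193, 1.052, 0, 1.437], TCP at [127.433, -535.051, 231.281] pointing down, gripper open.
Joint ranges: [-2.65, 2.65], [-0.97, 1.79], [-1.3, 1.35], [-1.93, 2.1], [-1.47, 1.37], [-3.14, 3.14]. Speed limits (rad/s): [2.57, 2.57, 3.14, 3.14, 3.14, 3.14].

### API

Orientations are given as a unit quaternion [x, y, z, w].
In Python, from bench import read_state, capture, calibration, finish_job gives the robot as it stands.
- The arm moves only by the shell command python3 -m pendant 'ROWS' [FORCE]. ROWS is JSON, one flat list of numbers, 7 for each row, row after row: the shift along the tool's x, y, z in units of 150 mm (1.0 is 150 mm), then the turn, a rotation vector about the tool's x, y, z in units of 90 degrees (1.0 is 90 degrees), then the opening, from -1 (shut) to 1 (fully open). A call has exactly 10 rows; each row is the pose to reach, as a shift and turn from the pose measured when the call began, along the tool's axes at that moment; what a row does not reach only later rows make up. A row lasts 1/10 s, in which the tool goes at most 50 mm and 8.59 degrees, less where a joint would pass 70% of its speed; a pose out of reach is approached as far as the arm can. A call with a number of a shift or a turn outside -1 to 1 is refused whole. A call with a gripper value outside its range is refused whole. The fingers move at their own pace and stop on an object; FORCE is the grip in N (left out, the last holds). Time passes only in rows, so rows that repeat a pose let the fingers close, or fill a call up. It gives the time, the measured TCP pose, the force and the opening at its end, in the units of the state.
- read_state(): the state, without advancing time (a new reading comes with each control period).
- capture(name): name is "scene" or "top"; returns the picture (384x512x3 uint8, red, green, blue); there is no depth.
- calibration(name): a dict with "mtx" (3x3 intrinsics, pixels), "pose" (4x4, takes a point from camera to world coordinates). Camera axes: x right, y up, looking along -z (the intrinsics and any distortion apply to the point x, -y, -z); pixel columns grow to the right and rows downward; lengths in mm; the calibration is good to about 2 mm. A picture is of the moment at which its call begins. calibration takes no time and is no camera call.
- finish_job(): hands the job in, once; it reports no verdict.
The state is a dict: "t": time; "joint_pos": joint angles; "qvel": joint speeds; "joint_torque": joint torques, N m; "position": TCP position; "tool_rot": TCP orientation; "ft_force": force on the tool from outside, world axes, zero at the start; "ft_torque": the same for the moment, N m; "gripper_width": finger opening in mm.
Only numpy, scipy, OpenCV 4.12 (cv2) and the standard library are available. Lean on these libraries where they do the work, as an engineer would, in place of code of your own. Each camera call takes 0.05 s, during which the arm holds its last target. There are 200 camera calls.

## Working session

There is one attempt and no reset: what is moved stays moved. The work goes in short steps, Python scripts to look and compute and a shell command to move; the robot and the scene stay as the last step left them, time stands still between calls to the robot, and variables do not carry over. Pictures are saved under pics/ and viewed, about 8 in all and at most 12, crops included, and the job is handed in when it is done.

```bash
ls; mkdir -p pics; python3 - <<'E'
from bench import *
import cv2, numpy as np
for n in("scene","top"):
    im=capture(n); cv2.imwrite(f"pics/{n}0.png",cv2.resize(im[:,:,::-1],(800,600),interpolation=cv2.INTER_CUBIC)); c=calibration(n); print(n,{k:(np.round(v,3).tolist() if not isinstance(v,str) else v) for k,v in c.items()})
print(read_state())
E
```

```text
pics
scene {'mtx': [[454.271, 0.0, 263.828], [0.0, 454.271, 193.46], [0.0, 0.0, 1.0]], 'pose': [[-0.853, -0.298, 0.429, 1138.671], [0.522, -0.454, 0.722, 1040.591], [-0.02, 0.84, 0.542, 925.4], [0.0, 0.0, 0.0, 1.0]]}
top {'mtx': [[497.549, 0.0, 252.306], [0.0, 497.549, 191.34], [0.0, 0.0, 1.0]], 'pose': [[-0.012, 0.998, -0.062, 440.529], [-1.0, -0.012, 0.003, 18.327], [0.002, 0.062, 0.998, 1465.643], [0.0, 0.0, 0.0, 1.0]]}
{'t': 0.1, 'joint_pos': array([-1.47120583e+00,  3.26883422e-01, -1.93523342e-01,  1.05198099e+00,
       -1.49862658e-05,  1.43658529e+00]), 'qvel': array([ 9.50884116e-05, -7.90888810e-04,  1.40600942e-03,  1.69564888e-03,
        1.33828184e-03,  2.03612847e-03]), 'joint_torque': array([ 8.08745172e-04, -4.44239974e+01,  2.63038069e+01,  7.87658704e-03,
       -8.30848035e-05,  1.54041277e-05]), 'position': array([ 127.36946892, -534.49725763,  230.55771421]), 'tool_rot': array([ 9.93174568e-01,  1.16634663e-01,  6.28134516e-06, -7.95725375e-04]), 'ft_force': array([-0.0257101 , -0.55124204,  0.02143911]), 'ft_torque': array([-0.02812529,  0.00815671,  0.03551649]), 'gripper_width': 85.2865900130958}
```

View pics/scene0.png

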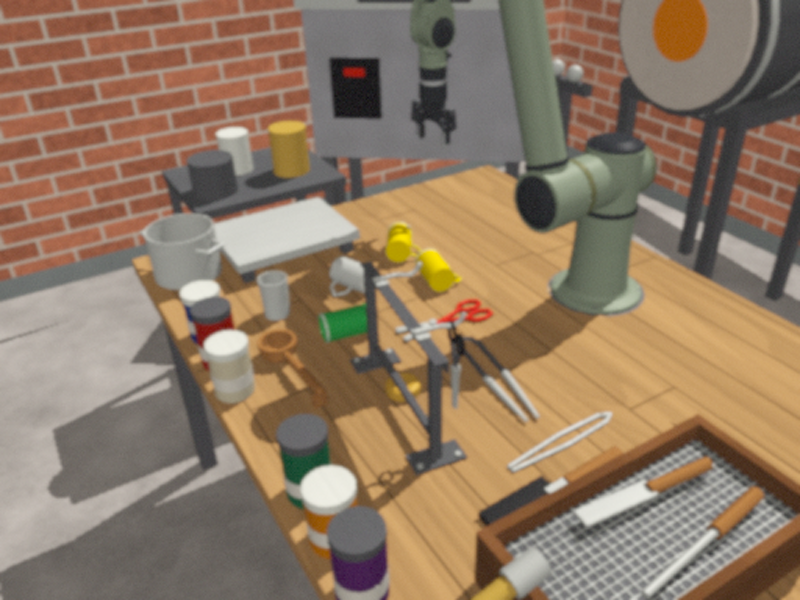

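View pics/top0.png

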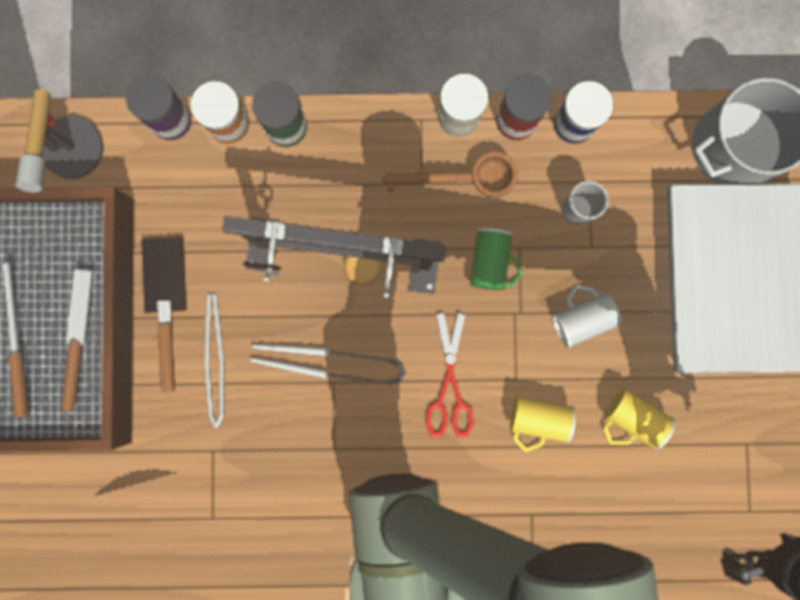

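The cup candidates in the top view (800x600 picture) are:
- steel cup with handle, lying at (586,319)
- handleless steel tumbler at (586,201)
- green mug at (492,258)
- yellow mugs at (545,421) and (640,420)

The one at (586,319) fits: it is plain steel, has a wire handle on the far side, and its mouth points left. The hook at (390,265) is empty, and the other one at (268,250) carries the shears. I'll confirm both in one enlarged crop.

```bash
python3 - <<'E'
from bench import *
import cv2, numpy as np
im=np.mean([capture("top").astype(float) for _ in range(2)],0).astype(np.uint8)[:,:,::-1].copy()
sc=capture("scene")[:,:,::-1]
a=im[172:228,345:405]; b=im[130:202,215:287]; 
def up(a,o,s):
    v=cv2.resize(a,None,fx=s,fy=s,interpolation=cv2.INTER_CUBIC)
    for k in range(0,a.shape[1],10): cv2.putText(v,str(o[0]+k),(int((k+.5)*s),8),0,.3,(0,0,255));cv2.line(v,(int((k+.5)*s),10),(int((k+.5)*s),16),(0,0,255))
    for k in range(0,a.shape[0],10): cv2.putText(v,str(o[1]+k),(0,int((k+.5)*s)+3),0,.3,(0,0,255));cv2.line(v,(20,int((k+.5)*s)),(26,int((k+.5)*s)),(0,0,255))
    return v
A=up(a,(345,172),6.5);B=up(b,(215,130),5)
c=sc[150:245,190:320];C=up(c,(190,150),2.9)
H=600;W=800;o=np.zeros((H,W,3),np.uint8)
o[:A.shape[0],:A.shape[1]]=A;o[:B.shape[0],400:400+B.shape[1]]=B
o[364+0:364+min(C.shape[0],236),:C.shape[1]]=C[:236]
cv2.imwrite("pics/crop1.png",o)
E
```

```text
(no output)
```

View pics/crop1.png

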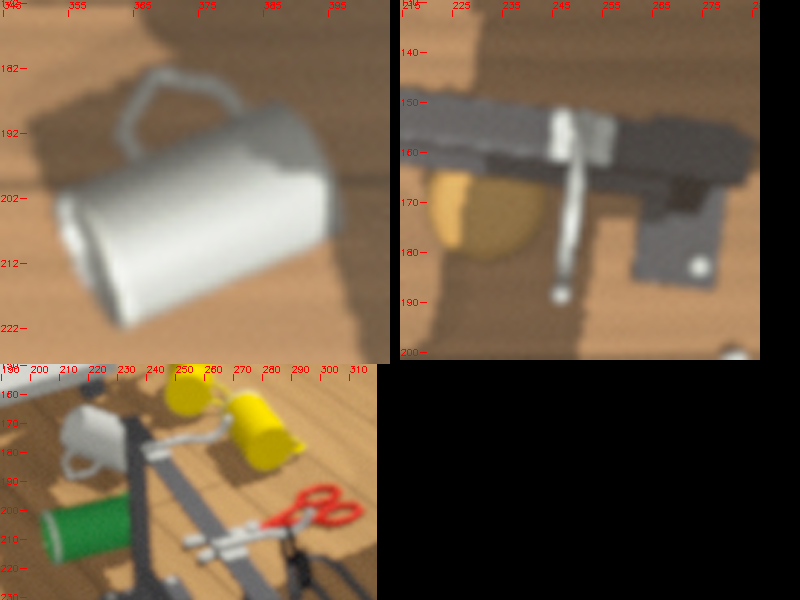

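```bash
cat > h.py <<'E'
import numpy as np, cv2
from scipy.spatial.transform import Rotation as R
from bench import *
def ray(n,u,v):
    c=calibration(n);P=np.array(c["pose"]);d=np.linalg.inv(c["mtx"])@[u,v,1.];d=P[:3,:3]@(d*[1,-1,-1]);return P[:3,3],d/np.linalg.norm(d)
def at(n,u,v,z):
    o,d=ray(n,u,v);return o+d*(z-o[2])/d[2]
def proj(n,p):
    c=calibration(n);P=np.array(c["pose"]);q=(np.asarray(p,float)-P[:3,3])@P[:3,:3];q=q*[1,-1,-1]@np.array(c["mtx"]).T;return q[...,:2]/q[...,2:]
def tri(a,b):
    A=np.zeros((3,3));B=np.zeros(3)
    for n,p in(("top",a),("scene",b)):
        o,d=ray(n,*p);M=np.eye(3)-np.outer(d,d);A+=M;B+=M@o
    return np.linalg.solve(A,B)
E
python3 - <<'E'
from h import *
c=[at("top",u,v,33)for u,v in((364.2,222.3),(353.9,202),(396.5,208.2),(388.8,187.8))]
print(np.round(c,1)); m=(c[0]+c[1])/2;b=(c[2]+c[3])/2;print(m,b,np.linalg.norm(m-b),np.linalg.norm(c[0]-c[1]),np.linalg.norm(c[2]-c[3]))
for d in(m-b,c[0]-c[2],c[1]-c[3]): print(np.degrees(np.arctan2(d[1],d[0])))
print("tip",at("top",247.2,188.3,251),tri((247.2,188.3),(268.6,171)))
print("plate",at("top",247.5,156,240))
print("bar ends",[at("top",u*.64,v*.64,232) for u,v in((225,225),(445,252))])
E
```

```text
[[ 436.3 -305.9   33. ]
 [ 495.  -277.7   33. ]
 [ 475.6 -400.    33. ]
 [ 534.8 -379.5   33. ]]
[ 465.62658624 -291.76965234   33.        ] [ 505.20699631 -389.74955296   33.        ] 105.67246465713777 65.14780176131836 62.591054453895374
111.99696387416103
112.70118151258208
111.3397217191086
tip [523.44504526  27.66899925 251.        ] [522.08134985  29.06724393 241.242469  ]
plate [604.43675586  26.07181209 240.        ]
bar ends [array([638.79692962, 284.28840637, 232.        ]), array([591.13169402, -66.73429022, 232.        ])]
```

The crop confirms both targets. The plain steel cup has its mouth edge at about (354–364, 202–222) px, its base at about (389–396, 188–208) and its handle on the far side at about (365,185). The empty hook has its tip at (247,188) and its plate at about (251,156).

Next I'll write a pose helper that turns targets into move units.

```bash
cat >> h.py <<'E'
az=lambda d:np.array([np.cos(np.radians(d)),np.sin(np.radians(d)),0])
Z=np.array([0,0,1.])
HY=-7.65; hx=az(HY); hy=az(HY+90); HO=np.array([602.8,17,240.]); SEAT=HO-58*hx-[0,0,2]
def frame(y,z): return np.c_[np.cross(y,z),y,z]
def cmd(p,M,label="",s=None):
    s=s or read_state();T=R.from_quat(s["tool_rot"])
    d=T.inv().apply(np.asarray(p)-s["position"])/150; r=(T.inv()*R.from_matrix(M)).as_rotvec()/(np.pi/2)
    print(label,np.round(d,3).tolist(),np.round(r,3).tolist(),"| rows mm",round(float(np.linalg.norm(d))*150/50,1),"rot",round(float(np.linalg.norm(r))*90/8.59,1))
def st():
    s=read_state();print("t",round(s["t"],2),"p",np.round(s["position"],1),"j",np.round(s["joint_pos"],2),"F",np.round(s["ft_force"],1),"w",round(s["gripper_width"],1));print("x",np.round(R.from_quat(s["tool_rot"]).as_matrix().T,3).tolist())
A=az(112);N=az(22)
def tilt(deg): d=np.radians(deg); return -Z*np.cos(d)-A*np.sin(d)
BASE=np.array([505.2,-389.7,33])
E
python3 - <<'E'
from h import *
t=tilt(25);M=frame(N,t);p=BASE+90*A+20*t
print(p); cmd(p-90*t,M,"pre")
for n,u in (("y1",(349,269)),("y2",(410,269)),("green",(315,166)),("green handle",(333,174)),("shears",(289,265)),("tumb",(375,129))): print(n,at("top",*u,33).round())
E
```

```text
[ 474.65171834 -314.09034967   14.87384426]
pre [2.555, -1.145, 0.898] [-0.239, -0.206, -1.076] | rows mm 8.8 rot 11.7
y1 [ 304. -259.   33.]
y2 [ 301. -433.   33.]
green [ 601. -168.   33.]
green handle [ 577. -219.   33.]
shears [317. -88.  33.]
tumb [ 707. -344.   33.]
```

```bash
python3 -m pendant '[0.1,-0.05,0.02,0,0,-0.05,1, 0.3,-0.15,0.05,-0.05,-0.05,-0.15,1, 0.5,-0.25,0.1,-0.07,-0.07,-0.3,1, 0.8,-0.4,0.1,-0.1,-0.1,-0.4,1, 1,-0.45,0.1,-0.1,-0.1,-0.5,1, 1,-0.45,0.1,-0.12,-0.1,-0.6,1, 1,-0.45,0.1,-0.12,-0.1,-0.6,1, 1,-0.45,0.1,-0.12,-0.1,-0.6,1, 1,-0.45,0.1,-0.12,-0.1,-0.6,1, 1,-0.45,0.1,-0.12,-0.1,-0.6,1]'; python3 - <<'E'
from h import *
st();t=tilt(25);M=frame(N,t);p=BASE+90*A+20*t
cmd(p-90*t,M,"pre")
E
```

```text
t: 1.25
position: [257.6, -434.8, 216.1]
tool_rot: [0.826, 0.552, -0.064, 0.098]
ft_force: [0.0, 0.4, 0.6]
gripper_width: 85.3
t 1.25 p [ 257.6 -434.8  216.1] j [-1.12  0.11 -0.55  0.7  -0.1   0.83] F [0.  0.4 0.6] w 85.3
x [[0.383, 0.899, -0.214], [0.924, -0.372, 0.092], [0.003, -0.233, -0.972]]
pre [1.623, 0.79, 0.537] [-0.104, -0.11, -0.48] | rows mm 5.6 rot 5.3
```

```bash
python3 -m pendant '[0.2,0.1,0.05,-0.02,-0.02,-0.1,1, 0.5,0.24,0.1,-0.05,-0.05,-0.2,1, 0.8,0.4,0.1,-0.08,-0.08,-0.3,1, 1,0.5,0.2,-0.1,-0.1,-0.4,1, 1,0.5,0.2,-0.1,-0.11,-0.48,1, 1,0.5,0.2,-0.104,-0.11,-0.48,1, 1,0.5,0.2,-0.104,-0.11,-0.48,1, 1,0.5,0.2,-0.104,-0.11,-0.48,1, 1,0.5,0.2,-0.104,-0.11,-0.48,1, 1,0.5,0.2,-0.104,-0.11,-0.48,1]'; python3 - <<'E'
from h import *
st();t=tilt(25);M=frame(N,t);p=BASE+90*A+20*t
cmd(p-90*t,M,"pre");cmd(p,M,"grasp")
E
```

```text
t: 2.25
position: [384.4, -335.4, 161.8]
tool_rot: [0.547, 0.809, -0.121, 0.179]
ft_force: [0.2, -0.2, -1.1]
gripper_width: 85.5
t 2.25 p [ 384.4 -335.4  161.8] j [-0.76  0.09 -0.81  0.27 -0.18  0.4 ] F [ 0.2 -0.2 -1.1] w 85.5
x [[-0.338, 0.841, -0.422], [0.928, 0.373, 0.0], [0.158, -0.392, -0.906]]
pre [0.33, 0.61, 0.327] [-0.0, -0.0, -0.001] | rows mm 2.3 rot 0.0
grasp [0.33, 0.611, 0.927] [-0.0, -0.0, -0.001] | rows mm 3.5 rot 0.0
```

```bash
python3 -m pendant '[0.15,0.3,0.15,0,0,0,1, 0.33,0.61,0.3,0,0,0,1, 0.33,0.61,0.3,0,0,0,1, 0.33,0.61,0.4,0,0,0,1, 0.33,0.61,0.5,0,0,0,1, 0.33,0.61,0.6,0,0,0,1, 0.33,0.61,0.7,0,0,0,1, 0.33,0.61,0.8,0,0,0,1, 0.33,0.61,0.9,0,0,0,1, 0.33,0.61,0.927,0,0,0,1]'; python3 - <<'E'
from h import *
st();t=tilt(25);M=frame(N,t);p=BASE+90*A+20*t
cmd(p,M,"grasp")
im=capture("top")[:,:,::-1];cv2.imwrite("pics/g1.png",cv2.resize(im[160:235,320:420],(800,600),interpolation=cv2.INTER_CUBIC))
E
```

```text
t: 3.25
position: [474.0, -314.8, 14.0]
tool_rot: [0.547, 0.809, -0.121, 0.179]
ft_force: [-0.2, 0.6, 0.1]
gripper_width: 85.4
t 3.25 p [ 474.  -314.8   14. ] j [-0.59  0.48 -0.79 -0.07 -0.24  0.56] F [-0.2  0.6  0.1] w 85.4
x [[-0.337, 0.842, -0.422], [0.928, 0.371, -0.0], [0.156, -0.392, -0.907]]
grasp [0.0, 0.006, -0.007] [-0.001, -0.001, -0.002] | rows mm 0.0 rot 0.0
```

View pics/g1.png

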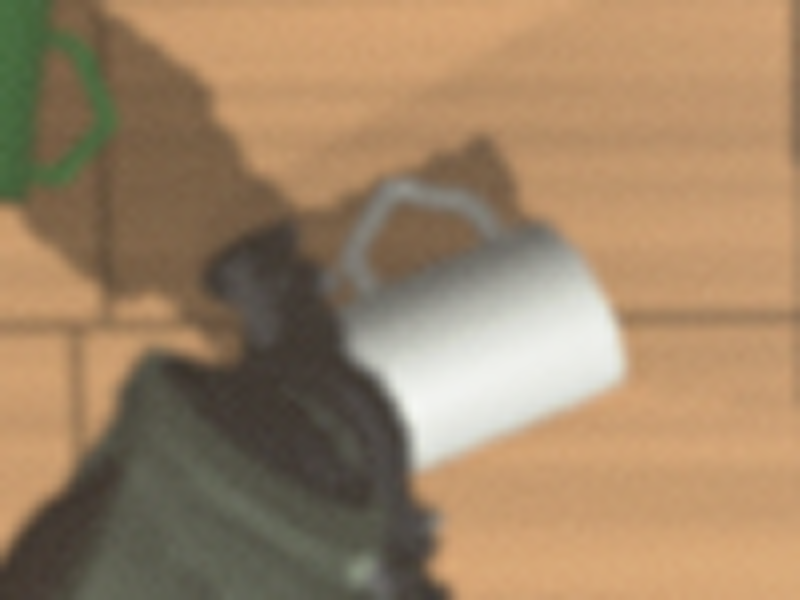

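The picture shows the fingers straddling the mouth end (about (300,330) of the crop) with the handle wire at (350,270) still clear. I'll close the gripper now.

```bash
python3 -m pendant '[0,0,0,0,0,0,-1, 0,0,0,0,0,0,-1, 0,0,0,0,0,0,-1, 0,0,0,0,0,0,-1, 0,0,0,0,0,0,-1, 0,0,0,0,0,0,-1, 0,0,0,0,0,0,-1, 0,0,0,0,0,0,-1, 0,0,0,0,0,0,-1, 0,0,0,0,0,0,-1]' 60; python3 - <<'E'
from h import *
st()
# lift+rotate target: cup upright, yawed by psi about z, base at Q
s=read_state();T=R.from_quat(s["tool_rot"]).as_matrix();p=s["position"]
cmd(p+[0,0,110],T,"lift110")
for psi in(0,-20,-30):
  Rup=R.from_rotvec(N*np.pi/2).as_matrix(); Q=R.from_euler("z",psi,degrees=True).as_matrix()@Rup
  tip=Q@(p-BASE)   # tcp relative to cup base centre after upright
  for h in(0,40): print(psi,h);cmd(np.array([475,-230,h])+tip,Q@T,"up")
E
```

```text
t: 4.3
position: [474.3, -314.7, 15.1]
tool_rot: [0.547, 0.809, -0.121, 0.179]
ft_force: [-1.4, 2.8, 7.2]
gripper_width: 64.7
t 4.3 p [ 474.3 -314.7   15.1] j [-0.59  0.48 -0.79 -0.06 -0.24  0.56] F [-1.4  2.8  7.2] w 64.7
x [[-0.337, 0.841, -0.423], [0.928, 0.372, 0.0], [0.157, -0.392, -0.906]]
lift110 [-0.31, 0.0, -0.665] [0.0, 0.0, 0.0] | rows mm 2.2 rot 0.0
0 0
up [0.395, 0.21, -0.67] [0.003, 1.0, -0.001] | rows mm 2.4 rot 10.5
0 40
up [0.283, 0.21, -0.912] [0.003, 1.0, -0.001] | rows mm 2.9 rot 10.5
-20 0
up [0.39, 0.251, -0.668] [-0.082, 0.989, 0.231] | rows mm 2.4 rot 10.7
-20 40
up [0.277, 0.252, -0.909] [-0.082, 0.989, 0.231] | rows mm 3.0 rot 10.7
-30 0
up [0.383, 0.271, -0.664] [-0.124, 0.976, 0.346] | rows mm 2.4 rot 10.9
-30 40
up [0.27, 0.271, -0.906] [-0.124, 0.976, 0.346] | rows mm 2.9 rot 10.9
```

```bash
python3 -m pendant '[-0.01,0,-0.03,0,0,0,-1, -0.04,0,-0.09,0,0,0,-1, -0.09,0,-0.19,0,0,0,-1, -0.15,0,-0.33,0,0,0,-1, -0.21,0,-0.46,0,0,0,-1, -0.26,0,-0.56,0,0,0,-1, -0.29,0,-0.63,0,0,0,-1, -0.31,0,-0.665,0,0,0,-1, -0.31,0,-0.665,0,0,0,-1, -0.31,0,-0.665,0,0,0,-1]'; python3 - <<'E'
from h import *
st()
im=capture("scene")[:,:,::-1];cv2.imwrite("pics/s2.png",cv2.resize(im[100:220,180:340],(800,600),interpolation=cv2.INTER_CUBIC))
s=read_state();T=R.from_quat(s["tool_rot"]).as_matrix();p=s["position"]; B=BASE+[-0.3,.1,109.5]
for psi in(-30,):
  Rup=R.from_rotvec(N*np.pi/2).as_matrix(); Q=R.from_euler("z",psi,degrees=True).as_matrix()@Rup
  tip=Q@(p-B);print(tip)
  for h in(0,40): print(psi,h);cmd(np.array([475,-230,h])+tip,Q@T,"up")
E
```

```text
t: 5.3
position: [473.9, -314.4, 124.8]
tool_rot: [0.547, 0.809, -0.121, 0.179]
ft_force: [-0.4, 0.2, -1.7]
gripper_width: 64.2
t 5.3 p [ 473.9 -314.4  124.8] j [-0.59  0.27 -0.7   0.24 -0.24  0.56] F [-0.4  0.2 -1.7] w 64.2
x [[-0.337, 0.842, -0.422], [0.928, 0.372, -0.0], [0.157, -0.392, -0.907]]
[ 1.82971707 18.06226248 81.57423268]
-30 0
up [0.687, 0.273, -0.005] [-0.124, 0.976, 0.345] | rows mm 2.2 rot 10.9
-30 40
up [0.575, 0.273, -0.247] [-0.124, 0.976, 0.345] | rows mm 2.0 rot 10.9
```

View pics/s2.png

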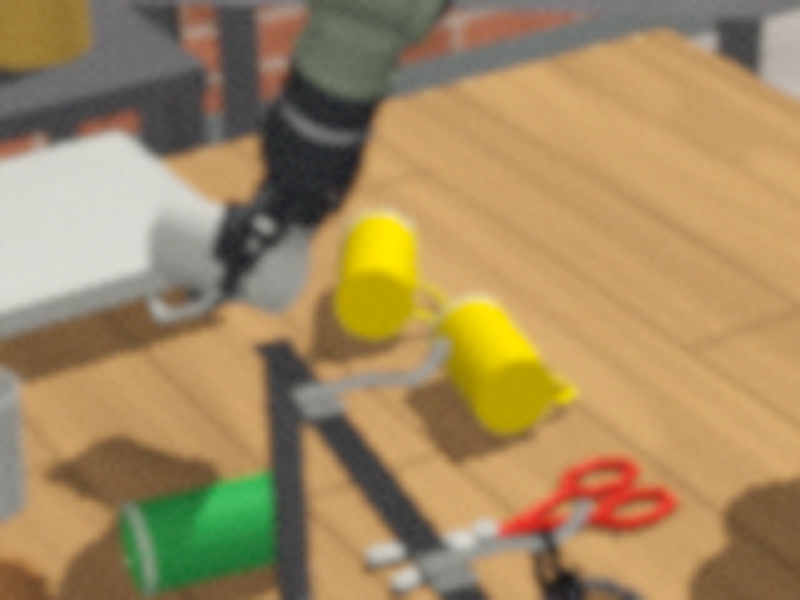

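The cup is gripped and lifted level at about (230,255) of the crop. Now I'll turn it upright.

```bash
python3 -m pendant '[0.02,0,0,-0.005,0.04,0.01,-1, 0.06,0.02,-0.03,-0.012,0.1,0.03,-1, 0.12,0.05,-0.06,-0.02,0.18,0.06,-1, 0.18,0.08,-0.09,-0.03,0.26,0.09,-1, 0.24,0.11,-0.12,-0.043,0.34,0.12,-1, 0.3,0.14,-0.14,-0.053,0.42,0.148,-1, 0.36,0.16,-0.16,-0.063,0.5,0.177,-1, 0.4,0.18,-0.18,-0.072,0.57,0.2,-1, 0.43,0.2,-0.19,-0.077,0.61,0.216,-1, 0.44,0.2,-0.2,-0.08,0.63,0.223,-1]'; cat >> h.py <<'E'
def up(psi,pos=(475,-230),hs=(40,),roll=90):
  # cup pose relative to tool, from the lift reading
  T0=R.from_quat([.547,.809,-.121,.179]).as_matrix();p0=np.array([473.9,-314.4,124.8]);B=BASE+[-.3,.1,109.5]
  Q=R.from_euler("z",psi,degrees=True).as_matrix()@R.from_rotvec(N*np.radians(roll)).as_matrix()
  tip=Q@(p0-B)
  for h in hs: cmd(np.array([*pos,h])+tip,Q@T0,f"up{psi} h{h}")
E
python3 - <<'E'
from h import *
st();up(-30)
E
```

```text
t: 6.35
position: [473.9, -236.2, 121.6]
tool_rot: [0.654, 0.698, 0.232, -0.176]
ft_force: [-1.0, -0.8, -3.2]
gripper_width: 64.4
t 6.35 p [ 473.9 -236.2  121.6] j [-0.85  0.67 -0.1   1.23  0.42  0.57] F [-1.  -0.8 -3.2] w 64.4
x [[-0.081, 0.831, 0.55], [0.995, 0.035, 0.093], [0.058, 0.555, -0.83]]
up-30 h40 [0.13, 0.025, 0.091] [-0.045, 0.344, 0.12] | rows mm 0.5 rot 3.8
```

```bash
python3 -m pendant '[0.01,0,0.01,-0.005,0.03,0.01,-1, 0.03,0.005,0.02,-0.01,0.08,0.03,-1, 0.05,0.01,0.04,-0.02,0.15,0.05,-1, 0.08,0.015,0.06,-0.03,0.22,0.08,-1, 0.1,0.02,0.07,-0.04,0.28,0.1,-1, 0.12,0.025,0.085,-0.043,0.32,0.11,-1, 0.13,0.025,0.091,-0.045,0.344,0.12,-1, 0.13,0.025,0.091,-0.045,0.344,0.12,-1, 0.13,0.025,0.091,-0.045,0.344,0.12,-1, 0.13,0.025,0.091,-0.045,0.344,0.12,-1]'; 
python3 - <<'E'
from h import *
st();up(-30,hs=(40,5,0))
im=capture("scene")[:,:,::-1];cv2.imwrite("pics/s3.png",cv2.resize(im[100:220,180:340],(800,600),interpolation=cv2.INTER_CUBIC))
E
```

```text
t: 7.35
position: [477.2, -212.4, 121.7]
tool_rot: [0.637, 0.554, 0.405, -0.353]
ft_force: [-0.3, -0.4, -1.5]
gripper_width: 64.4
t 7.35 p [ 477.2 -212.4  121.7] j [-0.95  1.02  0.16  1.7   0.67  0.38] F [-0.3 -0.4 -1.5] w 64.4
x [[0.059, 0.42, 0.906], [0.99, -0.138, -0.001], [0.124, 0.897, -0.424]]
up-30 h40 [-0.002, -0.002, 0.001] [-0.001, 0.002, 0.001] | rows mm 0.0 rot 0.0
up-30 h5 [-0.214, -0.002, 0.1] [-0.001, 0.002, 0.001] | rows mm 0.7 rot 0.0
up-30 h0 [-0.244, -0.002, 0.114] [-0.001, 0.002, 0.001] | rows mm 0.8 rot 0.0
```

View pics/s3.png

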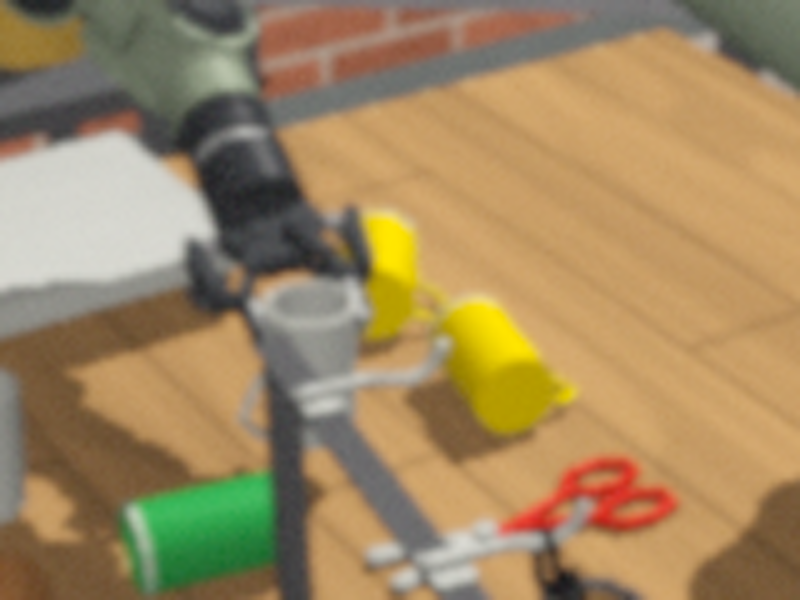

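The cup is upright in the gripper, with its mouth at (310,300) of the crop and its handle at (245,410). Now I'll lower it.

```bash
python3 -m pendant '[-0.03,0,0.015,0,0,0,-1, -0.08,0,0.035,0,0,0,-1, -0.13,0,0.06,0,0,0,-1, -0.17,0,0.08,0,0,0,-1, -0.2,0,0.093,0,0,0,-1, -0.215,0,0.1,0,0,0,-1, -0.225,0,0.105,0,0,0,-1, -0.235,0,0.11,0,0,0,-1, -0.24,0,0.112,0,0,0,-1, -0.24,0,0.112,0,0,0,-1]'; 
python3 - <<'E'
from h import *
st();up(-30,hs=(0,))
E
```

```text
t: 8.4
position: [477.2, -212.5, 82.2]
tool_rot: [0.637, 0.554, 0.405, -0.353]
ft_force: [-0.3, -0.5, -1.8]
gripper_width: 64.3
t 8.4 p [ 477.2 -212.5   82.2] j [-0.95  1.07  0.16  1.65  0.67  0.38] F [-0.3 -0.5 -1.8] w 64.3
x [[0.059, 0.42, 0.906], [0.99, -0.138, -0.001], [0.124, 0.897, -0.424]]
up-30 h0 [-0.005, -0.002, 0.003] [-0.001, 0.002, 0.001] | rows mm 0.0 rot 0.0
```

```bash
python3 -m pendant '[-0.003,0,0.0013,0,0,0,-1, -0.006,0,0.0026,0,0,0,-1, -0.009,0,0.004,0,0,0,-1, -0.012,0,0.0053,0,0,0,-1, -0.012,0,0.0053,0,0,0,-1, -0.012,0,0.0053,0,0,0,0.6, -0.012,0,0.0053,0,0,0,1, -0.012,0,0.0053,0,0,0,1, -0.012,0,0.0053,0,0,0,1, -0.012,0,0.0053,0,0,0,1]'; 
python3 - <<'E'
from h import *
st()
s=read_state();T=R.from_quat(s["tool_rot"]).as_matrix();print("retreat dir",T[:,2]) 
E
```

```text
t: 9.4
position: [477.2, -212.6, 80.4]
tool_rot: [0.637, 0.554, 0.405, -0.353]
ft_force: [0.1, -0.5, 0.1]
gripper_width: 85.3
t 9.4 p [ 477.2 -212.6   80.4] j [-0.95  1.08  0.16  1.65  0.67  0.38] F [ 0.1 -0.5  0.1] w 85.3
x [[0.059, 0.42, 0.906], [0.99, -0.138, -0.001], [0.124, 0.897, -0.424]]
retreat dir [ 0.12441496  0.89708922 -0.42397152]
```

```bash
python3 -m pendant '[0,0,-0.03,0,0,0,1, 0,0,-0.1,0,0,0,1, 0,0,-0.2,0,0,0,1, 0,0,-0.35,0,0,0,1, 0,0,-0.5,0,0,0,1, 0,0,-0.65,0,0,0,1, 0,0,-0.75,0,0,0,1, 0.1,0,-0.8,0,0,0,1, 0.2,0,-0.85,0,0,0,1, 0.2,0,-0.85,0,0,0,1]'; 
python3 - <<'E'
from h import *
st()
a=capture("scene")[:,:,::-1][135:210,200:300];b=capture("top")[:,:,::-1][150:225,290:390]
o=np.zeros((300,800,3),np.uint8)
for i,(v,x,y) in enumerate(((a,200,135),(b,290,150))):
    v=cv2.resize(v,(400,300),interpolation=cv2.INTER_CUBIC)
    for k in range(0,100,10): cv2.putText(v,str(x+k),(k*4+2,8),0,.3,(0,0,255)); cv2.line(v,(k*4+2,10),(k*4+2,15),(0,0,255))
    for k in range(0,75,10): cv2.putText(v,str(y+k),(0,k*4+5),0,.3,(0,0,255)); cv2.line(v,(20,k*4+2),(25,k*4+2),(0,0,255))
    o[:,i*400:i*400+400]=v
cv2.imwrite("pics/s4.png",o)
cx,cy=475,-230
print("expected mouth",proj("top",[[cx,cy,105]]),proj("scene",[[cx,cy,105]]),"handle corner",proj("top",[np.array([cx,cy,39])+73*az(17)]))
E
```

```text
t: 10.4
position: [463.7, -314.7, 164.7]
tool_rot: [0.637, 0.555, 0.404, -0.351]
ft_force: [0.5, -0.2, 0.0]
gripper_width: 86.0
t 10.4 p [ 463.7 -314.7  164.7] j [-1.04  1.11  0.48  1.97  0.59  0.32] F [ 0.5 -0.2  0. ] w 86.0
x [[0.057, 0.422, 0.905], [0.99, -0.138, 0.002], [0.125, 0.896, -0.426]]
expected mouth [[342.0676252  208.45431093]] [[241.67983928 170.09048701]] handle corner [[329.90768812 184.90127612]]
```

View pics/s4.png

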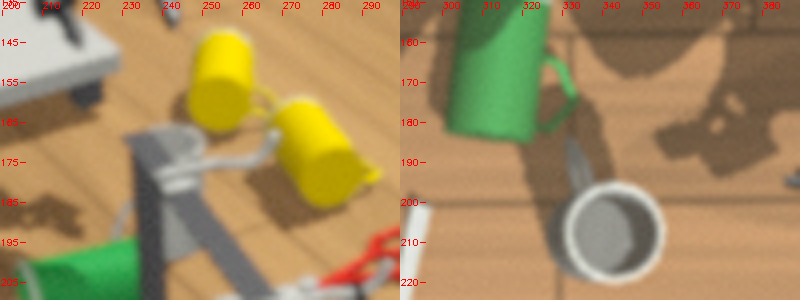

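The cup is standing free. In the top view its mouth centre is at about (343,207) px and its handle corner at about (332,185).

```bash
cat >> h.py <<'E'
TH=np.radians(35)
c=at("top",342.9,207.3,105); PHI=None
hc=at("top",331.9,184.6,42); d=hc-c; PHI=np.degrees(np.arctan2(d[1],d[0])); XC=az(PHI);YC=az(PHI+90);C=np.array([c[0],c[1],0])
T2=-YC*np.cos(TH)-Z*np.sin(TH); M2=frame(XC,T2); P2=C+92*Z+20*T2
E
python3 - <<'E'
from h import *
print(c,hc,np.linalg.norm(d[:2]),PHI,P2); cmd(P2-100*T2,M2,"pre2");cmd(P2-100*T2+[0,0,80],M2,"pre2+80")
E
```

```text
[ 478.12818258 -232.35159228  105.        ] [ 545.38808107 -213.91776976   42.        ] 69.74023055363402 15.326623230851853 [ 482.45856786 -248.15196544   80.52847127]
pre2 [0.258, -0.149, 0.933] [0.027, -1.31, -0.309] | rows mm 2.9 rot 14.1
pre2+80 [0.74, -0.149, 0.706] [0.027, -1.31, -0.309] | rows mm 3.1 rot 14.1
```

```bash
python3 -m pendant '[0.1,0,0,0,0,0,1, 0.25,0,0,0,-0.05,-0.01,1, 0.4,-0.02,0.05,0,-0.12,-0.03,1, 0.5,-0.05,0.1,0.005,-0.2,-0.05,1, 0.55,-0.07,0.2,0.008,-0.28,-0.07,1, 0.55,-0.07,0.2,0.01,-0.37,-0.09,1, 0.55,-0.07,0.2,0.012,-0.46,-0.11,1, 0.55,-0.07,0.2,0.013,-0.55,-0.13,1, 0.55,-0.07,0.2,0.013,-0.62,-0.15,1, 0.55,-0.07,0.2,0.013,-0.65,-0.155,1]'; python3 - <<'E'
from h import *
st();cmd(P2-100*T2+[0,0,80],M2,"pre2+80")
E
```

```text
t: 11.5
position: [461.1, -248.0, 225.9]
tool_rot: [0.678, 0.731, 0.075, 0.008]
ft_force: [-0.9, 0.7, 0.2]
gripper_width: 85.5
t 11.5 p [ 461.1 -248.   225.9] j [-0.72  0.25 -0.32  0.98  0.15  0.78] F [-0.9  0.7  0.2] w 85.5
x [[-0.079, 0.993, 0.089], [0.99, 0.068, 0.12], [0.114, 0.098, -0.989]]
pre2+80 [0.518, 0.028, 0.104] [0.017, -0.657, -0.154] | rows mm 1.6 rot 7.1
```

```bash
python3 -m pendant '[0.05,0,0,0,-0.05,-0.01,1, 0.15,0,0.02,0.005,-0.12,-0.03,1, 0.25,0.01,0.05,0.008,-0.2,-0.05,1, 0.35,0.015,0.07,0.01,-0.29,-0.07,1, 0.45,0.02,0.09,0.01,-0.38,-0.09,1, 0.518,0.028,0.104,0.012,-0.47,-0.11,1, 0.518,0.028,0.104,0.014,-0.55,-0.13,1, 0.518,0.028,0.104,0.016,-0.62,-0.145,1, 0.518,0.028,0.104,0.017,-0.657,-0.154,1, 0.518,0.028,0.104,0.017,-0.657,-0.154,1]'; python3 - <<'E'
from h import *
st();cmd(P2-100*T2,M2,"pre2");cmd(P2,M2,"g2")
E
```

```text
t: 12.5
position: [459.1, -167.3, 216.0]
tool_rot: [0.536, 0.707, -0.28, 0.366]
ft_force: [-0.7, -0.8, 0.5]
gripper_width: 85.4
t 12.5 p [ 459.1 -167.3  216. ] j [-0.    0.17 -0.87  0.16 -0.91  1.11] F [-0.7 -0.8  0.5] w 85.4
x [[-0.158, 0.554, -0.818], [0.963, 0.268, -0.004], [0.217, -0.788, -0.576]]
pre2 [0.417, 0.01, 0.312] [0.001, -0.002, 0.004] | rows mm 1.6 rot 0.0
g2 [0.415, 0.009, 0.979] [0.001, -0.002, 0.004] | rows mm 3.2 rot 0.0
```

```bash
python3 -m pendant '[0.2,0.005,0.15,0,0,0,1, 0.4,0.01,0.28,0,0,0,1, 0.417,0.01,0.31,0,0,0,1, 0.417,0.01,0.33,0,0,0,1, 0.417,0.01,0.45,0,0,0,1, 0.417,0.01,0.57,0,0,0,1, 0.417,0.01,0.69,0,0,0,1, 0.417,0.01,0.82,0,0,0,1, 0.417,0.01,0.93,0,0,0,1, 0.417,0.01,0.979,0,0,0,1]'; python3 - <<'E'
from h import *
st();cmd(P2,M2,"g2")
E
```

```text
t: 13.5
position: [483.8, -249.7, 81.9]
tool_rot: [0.537, 0.706, -0.28, 0.367]
ft_force: [0.2, 0.3, -0.2]
gripper_width: 85.5
t 13.5 p [ 483.8 -249.7   81.9] j [-0.2   0.52 -1.   -0.52 -0.82  0.84] F [ 0.2  0.3 -0.2] w 85.5
x [[-0.154, 0.553, -0.819], [0.964, 0.267, -0.001], [0.218, -0.789, -0.574]]
g2 [0.014, -0.006, -0.005] [0.001, -0.001, 0.001] | rows mm 0.0 rot 0.0
```

```bash
python3 -m pendant '[0.014,0,0,0,0,0,-1, 0.014,0,0,0,0,0,-1, 0.014,0,0,0,0,0,-1, 0.014,0,0,0,0,0,-1, 0.014,0,0,0,0,0,-1, 0.014,0,0,0,0,0,-1, 0.014,0,0,0,0,0,-1, 0.014,0,0,0,0,0,-1, 0.014,0,0,0,0,0,-1, 0.014,0,0,0,0,0,-1]' 70; cat >>h.py <<'E'
# cup (base,rotation) in tool frame, set after regrasp
def hang(rel,p0,off,lab,tiltdeg=0):
    b,Rc=rel; RH=np.c_[Z,-hx,-hy]; RH=R.from_rotvec(hx*np.radians(tiltdeg)).as_matrix()@RH
    base=SEAT+np.asarray(off)@np.array([hx,hy,Z])-RH@np.array([p0,0,39.])   # rod top centre at cup point (p0,0,39)
    M=RH@Rc.T; cmd(base-M@b,M,lab)
E
python3 - <<'E'
from h import *
st();s=read_state();T=R.from_quat(s["tool_rot"]).as_matrix();p=s["position"]
Cc=C+ (np.dot(p-P2,XC))*XC  # jaws centre the cup along XC
b=T.T@(Cc-p); Rc=T.T@np.c_[XC,YC,Z]
np.savez("rel.npz",b=b,Rc=Rc); print(b,"\n",Rc.round(3))
cmd(p+[-60,0,150],T,"lift150 & back 60")
E
```

```text
t: 14.5
position: [483.8, -248.6, 81.8]
tool_rot: [0.537, 0.705, -0.28, 0.368]
ft_force: [-1.7, 0.6, 6.5]
gripper_width: 63.8
t 14.5 p [ 483.8 -248.6   81.8] j [-0.2   0.52 -1.   -0.52 -0.82  0.85] F [-1.7  0.6  6.5] w 63.8
x [[-0.152, 0.551, -0.82], [0.964, 0.266, -0.0], [0.218, -0.791, -0.572]]
[7.69121664e+01 5.03119552e-02 3.26859043e+01] 
 [[-0.001  0.572 -0.82 ]
 [ 1.     0.002 -0.   ]
 [ 0.001 -0.82  -0.572]]
lift150 & back 60 [-0.759, -0.386, -0.659] [0.0, 0.0, -0.0] | rows mm 3.2 rot 0.0
```

```bash
python3 -m pendant '[-0.02,0,-0.015,0,0,0,-1, -0.07,0,-0.05,0,0,0,-1, -0.15,0,-0.1,0,0,0,-1, -0.25,0,-0.17,0,0,0,-1, -0.37,0,-0.26,0,0,0,-1, -0.5,0,-0.35,0,0,0,-1, -0.62,0,-0.43,0,0,0,-1, -0.72,0,-0.5,0,0,0,-1, -0.78,0,-0.545,0,0,0,-1, -0.8,0,-0.56,0,0,0,-1]'; cat >>h.py <<'E'
def rel():
    q=np.load("rel.npz");return q["b"],q["Rc"]
E
python3 - <<'E'
from h import *
st()
hang(rel(),49.5,(-110,0,13),"prehang");hang(rel(),49.5,(-140,0,60),"prehang far")
E
```

```text
t: 15.5
position: [484.1, -248.0, 230.0]
tool_rot: [0.537, 0.705, -0.28, 0.369]
ft_force: [-0.4, 0.1, -3.1]
gripper_width: 64.0
t 15.5 p [ 484.1 -248.   230. ] j [-0.2   0.16 -0.87 -0.04 -0.82  0.85] F [-0.4  0.1 -3.1] w 64.0
x [[-0.151, 0.551, -0.82], [0.964, 0.267, 0.002], [0.22, -0.79, -0.572]]
prehang [1.085, 0.197, -1.223] [-0.974, 0.577, 0.387] | rows mm 4.9 rot 12.5
prehang far [0.872, 0.014, -1.467] [-0.974, 0.577, 0.387] | rows mm 5.1 rot 12.5
```

```bash
python3 -m pendant '[0.02,0,-0.03,-0.02,0.01,0.01,-1, 0.05,0,-0.09,-0.06,0.035,0.02,-1, 0.1,0,-0.17,-0.11,0.065,0.043,-1, 0.16,0,-0.26,-0.17,0.1,0.067,-1, 0.22,0,-0.36,-0.24,0.14,0.095,-1, 0.28,0,-0.46,-0.31,0.183,0.122,-1, 0.34,0,-0.56,-0.37,0.22,0.145,-1, 0.39,0,-0.65,-0.43,0.255,0.17,-1, 0.43,0,-0.71,-0.47,0.278,0.185,-1, 0.44,0,-0.73,-0.49,0.29,0.195,-1]'; python3 - <<'E'
from h import *
st()
hang(rel(),49.5,(-110,0,13),"prehang");hang(rel(),49.5,(-140,0,60),"prehang far")
E
```

```text
t: 16.5
position: [451.6, -127.0, 242.5]
tool_rot: [0.507, 0.733, 0.185, 0.413]
ft_force: [-0.4, 0.6, -2.8]
gripper_width: 64.0
t 16.5 p [ 451.6 -127.   242.5] j [-0.7  -0.3  -1.3  -0.3   0.41  0.7 ] F [-0.4  0.6 -2.8] w 64.0
x [[-0.144, 0.897, -0.419], [0.591, 0.417, 0.69], [0.794, -0.148, -0.59]]
prehang [0.846, 0.134, 0.02] [-0.484, 0.287, 0.192] | rows mm 2.6 rot 6.2
prehang far [0.767, 0.245, -0.326] [-0.484, 0.287, 0.192] | rows mm 2.6 rot 6.2
```

```bash
cat >kin.py <<'E'
from h import *
D=[([127.4,-535.1,231.3],[-1.471,.326,-.193,1.052,0],[0,0,-1]),
([257.6,-434.8,216.1],[-1.12,.11,-.55,.7,-.1],[.003,-.233,-.972]),
([384.4,-335.4,161.8],[-.76,.09,-.81,.27,-.18],[.158,-.392,-.906]),
([474,-314.8,14],[-.59,.48,-.79,-.07,-.24],[.156,-.392,-.907]),
([473.9,-314.4,124.8],[-.59,.27,-.7,.24,-.24],[.157,-.392,-.907]),
([473.9,-236.2,121.6],[-.85,.67,-.1,1.23,.42],[.058,.555,-.83]),
([477.2,-212.4,121.7],[-.95,1.02,.16,1.7,.67],[.124,.897,-.424]),
([463.7,-314.7,164.7],[-1.04,1.11,.48,1.97,.59],[.125,.896,-.426]),
([461.1,-248,225.9],[-.72,.25,-.32,.98,.15],[.114,.098,-.989]),
([459.1,-167.3,216],[0,.17,-.87,.16,-.91],[.217,-.788,-.576]),
([483.8,-249.7,81.9],[-.2,.52,-1,-.52,-.82],[.218,-.789,-.574]),
([484.1,-248,230],[-.2,.16,-.87,-.04,-.82],[.22,-.79,-.572]),
([451.6,-127,242.5],[-.7,-.3,-1.3,-.3,.41],[.794,-.148,-.59])]
rows=[];rhs=[]
for p,q,t in D:
    e=np.array([np.cos(q[0]),np.sin(q[0])]);tr=e@np.array(t[:2]);r=e@np.array(p[:2]);a=q[1];f=q[1]-q[2];g=f+q[3]
    # unknown: a1,d1,L2s,L2c,L3s,L3c,Lt,d4
    rows+=[[1,0,np.sin(a),np.cos(a),np.sin(f),np.cos(f),tr,np.cos(g)],[0,1,np.cos(a),-np.sin(a),np.cos(f),-np.sin(f),t[2],-np.sin(g)]];rhs+=[r,p[2]]
X,res,rk,_=np.linalg.lstsq(np.array(rows),np.array(rhs),rcond=None)
if __name__=="__main__":
    print(X.round(1),rk,np.abs(np.array(rows)@X-rhs).max())
    for p,q,t in D[-4:]:
        g=q[1]-q[2]+q[3];print(t, np.cos(q[4])*np.cos(g),-np.cos(q[4])*np.sin(g), np.array([-np.sin(q[0]),np.cos(q[0])])@t[:2],np.sin(q[4]), np.array([-np.sin(q[0]),np.cos(q[0])])@p[:2])
E
python3 kin.py
```

```text
[ 2.400e+00  3.050e+02  5.120e+02 -3.000e-01  6.870e+01  3.976e+02
  2.972e+02  1.236e+02] 8 2.0809363630781945
[0.217, -0.788, -0.576] 0.2223955316043688 -0.5720350273698221 -0.788 -0.7895037396899505 -167.3
[0.218, -0.789, -0.574] 0.3686056914096438 -0.5740693511531403 -0.7299626158034164 -0.7311458297268958 -148.6064022483074
[0.22, -0.79, -0.572] 0.37432785911244304 -0.5703546524446558 -0.7305453437196675 -0.7311458297268958 -146.8806882667388
[0.794, -0.148, -0.59] 0.7014526961272021 -0.5908254553924416 0.3983121999486224 0.3986093279844229 193.79374977141123
```

```bash
cat >>kin.py <<'E'
from scipy.optimize import least_squares
lo=np.array([-2.65,-.97,-1.3,-1.93,-1.47]);hi=np.array([2.65,1.79,1.35,2.1,1.37])
def fk(q):
    e=az(np.degrees(q[0]));n=np.array([-e[1],e[0],0]);a=q[1];f=a-q[2];g=f+q[3]
    t=np.cos(q[4])*(np.cos(g)*e-np.sin(g)*Z)+np.sin(q[4])*n
    v=np.array([1,0,np.sin(a),np.cos(a),np.sin(f),np.cos(f),0,np.cos(g)])@X;w=np.array([0,1,np.cos(a),-np.sin(a),np.cos(f),-np.sin(f),0,-np.sin(g)])@X
    return v*e+w*Z+73*n+X[6]*t,t
def ik(p,t):
    best=None
    for q0 in ([0,0,-1,-.5,.3],[-.5,-.3,-1.2,-.8,.8],[.5,.2,-.8,-.5,-.8],[-.3,.5,-.5,-1,.8]):
        s=least_squares(lambda q:np.r_[(fk(q)[0]-p),300*(fk(q)[1]-t)],q0,bounds=(lo,hi))
        if best is None or s.cost<best.cost: best=s
    return best.x.round(2),round((2*best.cost)**.5,1)
def hangp(off,p0=49.5):
    b,Rc=rel();RH=np.c_[Z,-hx,-hy];M=RH@Rc.T;base=SEAT+np.asarray(off)@np.array([hx,hy,Z])-RH@np.array([p0,0,39.]);return base-M@b,M
E
python3 - <<'E'
from kin import *
print(fk([-.7,-.3,-1.3,-.3,.41]))
for off in((0,0,-16),(-50,0,13),(-50,0,60),(-80,0,13),(-50,-100,60)):
    p,M=hangp(off);print(off,p.round(),M[:,2].round(2),ik(p,M[:,2]))
E
```

```text
(array([ 449.52079101, -128.27917439,  241.37928885]), array([ 0.79329179, -0.147015  , -0.59082546]))
(0, 0, -16) [557. -20. 173.] [0.89 0.46 0.  ] (array([-0.74,  0.96, -1.29, -1.93,  1.25]), np.float64(35.2))
(-50, 0, 13) [507. -13. 202.] [0.89 0.46 0.  ] (array([-0.8 ,  0.94, -1.3 , -1.93,  1.37]), np.float64(51.0))
(-50, 0, 60) [507. -13. 249.] [0.89 0.46 0.  ] (array([-0.84,  0.44, -1.3 , -1.09,  1.37]), np.float64(50.3))
(-80, 0, 13) [477.  -9. 202.] [0.89 0.46 0.  ] (array([-0.9 ,  0.46, -1.3 , -0.75,  1.37]), np.float64(59.7))
(-50, -100, 60) [ 494. -112.  249.] [0.89 0.46 0.  ] (array([-0.97,  0.53, -1.3 , -1.28,  1.37]), np.float64(41.3))
```

The current grasp (tool level at the hook) is out of reach: my fitted arm model says so, and j3 is already at its limit. I'll search for a grasp and hang orientation that is reachable and clears the rail.

```bash
cat >scan.py <<'E'
from kin import *
def seg(p,a,b):
    s=np.clip((p-a)@(b-a)/((b-a)@(b-a)),0,1);return np.linalg.norm(p-a-np.outer(s,b-a),axis=1).min()
H=lambda x,y,z:HO+x*hx+y*hy+np.array([0,0,z])
OB=[(H(0,0,0),H(-40,0,0),4),(H(-40,0,0),H(-58,0,-6),4),(H(-58,0,-6),H(-80,0,11),4),(H(0,-85,-18),H(0,275,-18),14),(H(0,-60,-18),H(0,-60,-240),10),(H(-30,190,-180),H(-30,190,10),35)]
def clear(g,t,j):
    c=1e9
    B=np.array([g-k*t for k in range(75,420,15)]);F=np.array([g+sg*44*j-k*t for sg in(1,-1) for k in range(-20,70,10)])
    for a,b,r in OB: c=min(c,seg(B,a,b)-r-46,seg(F,a,b)-r-12)
    return c
def pose(s,beta,psi,th,off=(0,0,-10),yaw=0,p0=49.5,ga=92):
    zc=s*hy; RH=np.c_[Z,np.cross(zc,Z),zc]
    RH=R.from_rotvec(RH[:,1]*np.radians(-beta)).as_matrix()@RH   # mouth up by beta
    u=np.cos(np.radians(psi))*RH[:,0]+np.sin(np.radians(psi))*RH[:,1]
    t=u*np.cos(np.radians(th))-RH[:,2]*np.sin(np.radians(th)); j=np.cross(RH[:,2],u)
    base=SEAT+np.asarray(off)@np.array([hx,hy,Z])-RH@np.array([p0,0,39.]);g=base+ga*RH[:,2]
    return base,RH,g,t,j
if __name__=="__main__":
    out=[]
    for s in(1,-1):
     for beta in(-15,0,20,40):
      for psi in range(-180,180,30):
       for th in(30,45,60,75):
        base,RH,g,t,j=pose(s,beta,psi,th)
        if t[2]>.3: continue
        cl=clear(g,t,j)
        if cl<0: continue
        q,e=ik(g+22*t,t)
        if e<3:
            q2,e2=(lambda P:ik(P[2]+22*P[3],P[3]))(pose(s,beta,psi,th,off=(-50,0,13)))
            if e2<3: out.append((round(cl,1),s,beta,psi,th,t.round(2).tolist(),q.tolist(),q2.tolist()))
    out.sort(key=lambda o:(abs(o[2]),-o[0]))
    print(len(out))
    for b in(0,20,-15,40):
        for o in [o for o in out if o[2]==b][:7]:print(*o)
E
python3 scan.py
```

```text
32
19.9 -1 0 -90 75 [0.39, 0.92, 0.0] [-0.72, 1.09, -0.19, 1.86, 1.25] [-0.78, 1.02, -0.34, 1.79, 1.19]
11.7 1 0 90 60 [0.38, -0.92, 0.0] [0.51, 1.13, -0.06, 1.95, -1.45] [0.56, 1.06, -0.19, 1.9, -1.4]
6.9 -1 0 120 75 [-0.09, 0.99, -0.13] [-0.6, 1.14, 0.19, 2.0, 0.86] [-0.64, 1.04, 0.01, 1.92, 0.83]
6.5 -1 0 -120 75 [0.35, 0.93, -0.13] [-0.71, 0.96, -0.23, 1.59, 1.2] [-0.77, 0.88, -0.36, 1.58, 1.15]
3.2 1 0 120 60 [0.31, -0.92, -0.25] [0.49, 0.8, -0.24, 1.07, -1.27] [0.54, 0.75, -0.3, 1.2, -1.24]
3.2 -1 0 -120 60 [0.54, 0.8, -0.25] [-0.73, 0.66, -0.58, 0.8, 1.29] [-0.8, 0.61, -0.64, 0.97, 1.25]
2.0 1 0 150 30 [0.36, -0.55, -0.75] [0.32, 0.36, -0.57, 0.42, -0.69] [0.37, 0.27, -0.63, 0.49, -0.7]
13.5 1 20 150 30 [0.33, -0.78, -0.53] [0.4, 0.54, -0.5, 0.51, -1.01] [0.45, 0.47, -0.56, 0.61, -1.01]
8.6 1 20 120 30 [0.66, -0.71, -0.24] [0.44, 0.67, -1.01, -1.0, -1.18] [0.51, 0.56, -1.07, -0.84, -1.23]
5.2 -1 20 -150 30 [0.53, 0.66, -0.53] [-0.61, 0.41, -0.77, 0.3, 1.01] [-0.67, 0.32, -0.84, 0.42, 1.01]
4.1 1 20 150 45 [0.23, -0.91, -0.33] [0.44, 0.78, -0.24, 1.03, -1.18] [0.49, 0.72, -0.32
[... 556 characters left out ...]
8, 0.89, -0.25] [-0.72, 0.79, -0.31, 1.35, 1.17] [-0.78, 0.72, -0.42, 1.39, 1.12]
16.4 1 -15 90 30 [0.79, -0.59, -0.13] [0.47, 0.8, -1.13, -1.65, -1.09] [0.54, 0.72, -1.22, -1.61, -1.17]
10.0 -1 -15 -60 75 [0.35, 0.93, -0.12] [-0.73, 0.95, -0.21, 1.65, 1.18] [-0.79, 0.87, -0.34, 1.63, 1.13]
7.9 1 -15 90 60 [0.38, -0.9, -0.22] [0.51, 0.75, -0.31, 0.94, -1.32] [0.57, 0.71, -0.35, 1.13, -1.29]
25.2 1 40 150 30 [0.31, -0.92, -0.25] [0.42, 0.75, -0.4, 0.74, -1.3] [0.47, 0.71, -0.45, 0.91, -1.28]
12.7 -1 40 -150 30 [0.54, 0.8, -0.25] [-0.64, 0.63, -0.72, 0.4, 1.31] [-0.7, 0.57, -0.77, 0.62, 1.29]
9.4 1 40 150 45 [0.23, -0.97, -0.01] [0.43, 1.16, -0.01, 1.89, -1.37] [0.48, 1.09, -0.15, 1.85, -1.32]
```

```bash
python3 - <<'E'
from scan import *
for th in(35,45):
 for b in(-10,-15,-20,-25,-30,-40):
  o=[]
  for off in((0,0,-12),(0,0,10),(-50,0,13)):
    P=pose(-1,b,-90,th,off=off);q,e=ik(P[2]+20*P[3],P[3]);o+=[q.tolist(),float(e)]
  P=pose(-1,b,-90,th);print(th,b,round(clear(*P[2:]),1),P[3].round(2),*o)
E
```

```text
35 -10 16.3 [ 0.89  0.45 -0.1 ] [-0.73, 0.94, -1.3, -1.93, 1.21] 12.4 [-0.73, 0.85, -1.3, -1.85, 1.22] 15.2 [-0.87, 0.53, -1.3, -1.01, 1.37] 33.5
35 -15 17.2 [ 0.89  0.44 -0.15] [-0.73, 0.78, -1.3, -1.65, 1.19] 12.2 [-0.73, 0.67, -1.3, -1.52, 1.19] 12.5 [-0.86, 0.45, -1.3, -0.92, 1.32] 27.4
35 -20 18.2 [ 0.88  0.43 -0.2 ] [-0.73, 0.65, -1.3, -1.42, 1.15] 9.3 [-0.73, 0.55, -1.3, -1.33, 1.14] 7.9 [-0.85, 0.37, -1.3, -0.84, 1.26] 22.1
35 -25 19.6 [ 0.88  0.41 -0.24] [-0.72, 0.55, -1.3, -1.27, 1.09] 5.7 [-0.72, 0.46, -1.3, -1.2, 1.09] 3.2 [-0.83, 0.29, -1.3, -0.77, 1.2] 17.5
35 -30 21.1 [ 0.88  0.38 -0.29] [-0.7, 0.46, -1.3, -1.15, 1.04] 2.0 [-0.7, 0.37, -1.29, -1.07, 1.03] 0.0 [-0.81, 0.21, -1.3, -0.7, 1.13] 13.3
35 -40 20.9 [ 0.87  0.33 -0.37] [-0.66, 0.29, -1.28, -0.91, 0.92] 0.0 [-0.66, 0.2, -1.25, -0.8, 0.92] 0.0 [-0.76, 0.07, -1.3, -0.6, 0.99] 5.6
45 -10 18.5 [ 0.79  0.6  -0.12] [-0.76, 0.71, -1.2, -1.27, 1.36] 0.0 [-0.76, 0.63, -1.2, -1.19, 1.36] 0.0 [-0.82, 0.51, -1.27, -0.9, 1.37] 13.7
45 -15 19.2 [ 0.79  0.58 -0.18] [-0.76, 0.57, -1.16, -0.92, 1.32] 0.0 [-0.76, 0.49, -1.15, -0.83, 1.32] 0.0 [-0.85, 0.4, -1.17, -0.44, 1.37] 0.0
45 -20 20.1 [ 0.79  0.56 -0.24] [-0.75, 0.47, -1.13, -0.7, 1.26] 0.0 [-0.75, 0.4, -1.12, -0.61, 1.26] 0.0 [-0.84, 0.32, -1.15, -0.3, 1.3] 0.0
45 -25 21.2 [ 0.79  0.54 -0.3 ] [-0.74, 0.39, -1.11, -0.55, 1.2] 0.0 [-0.74, 0.32, -1.09, -0.46, 1.2] 0.0 [-0.83, 0.24, -1.13, -0.21, 1.24] 0.0
45 -30 20.6 [ 0.78  0.51 -0.35] [-0.73, 0.32, -1.09, -0.44, 1.13] 0.0 [-0.73, 0.25, -1.07, -0.35, 1.13] 0.0 [-0.82, 0.17, -1.12, -0.15, 1.17] 0.0
45 -40 18.6 [ 0.77  0.44 -0.45] [-0.69, 0.19, -1.07, -0.3, 0.98] 0.0 [-0.69, 0.13, -1.05, -0.21, 0.98] 0.0 [-0.77, 0.04, -1.1, -0.07, 1.03] 0.0
```

```bash
python3 - <<'E'
from h import *
M=R.from_quat([.537,.705,-.28,.3685]).as_matrix()
cmd([484,-248.3,180],M,"back")
E
```

```text
back [-0.581, -0.498, 0.537] [0.49, -0.291, -0.195] | rows mm 2.8 rot 6.3
```

```bash
python3 -m pendant '[-0.03,-0.02,0.02,0.03,-0.02,-0.01,-1, -0.1,-0.08,0.07,0.08,-0.05,-0.03,-1, -0.18,-0.15,0.14,0.14,-0.085,-0.055,-1, -0.27,-0.23,0.22,0.21,-0.125,-0.085,-1, -0.36,-0.31,0.3,0.29,-0.17,-0.115,-1, -0.44,-0.38,0.38,0.36,-0.215,-0.145,-1, -0.5,-0.44,0.45,0.42,-0.25,-0.167,-1, -0.55,-0.48,0.51,0.47,-0.28,-0.187,-1, -0.581,-0.498,0.537,0.49,-0.291,-0.195,-1, -0.581,-0.498,0.537,0.49,-0.291,-0.195,-1]'; python3 - <<'E'
from h import *
M=R.from_quat([.537,.705,-.28,.3685]).as_matrix()
st();cmd([484,-248.3,84],M,"84");cmd([484,-248.3,80.5],M,"80")
E
```

```text
t: 17.5
position: [484.4, -247.6, 178.2]
tool_rot: [0.536, 0.706, -0.28, 0.368]
ft_force: [0.3, 0.5, -3.2]
gripper_width: 64.2
t 17.5 p [ 484.4 -247.6  178.2] j [-0.2   0.27 -0.93 -0.2  -0.82  0.85] F [ 0.3  0.5 -3.2] w 64.2
x [[-0.154, 0.552, -0.82], [0.963, 0.268, -0.001], [0.219, -0.79, -0.573]]
84 [0.513, -0.003, 0.363] [0.0, -0.001, 0.002] | rows mm 1.9 rot 0.0
80 [0.532, -0.003, 0.376] [0.0, -0.001, 0.002] | rows mm 2.0 rot 0.0
```

```bash
python3 -m pendant '[0.03,0,0.02,0,0,0,-1, 0.1,0,0.07,0,0,0,-1, 0.19,0,0.135,0,0,0,-1, 0.29,0,0.205,0,0,0,-1, 0.38,0,0.27,0,0,0,-1, 0.45,0,0.32,0,0,0,-1, 0.49,0,0.347,0,0,0,-1, 0.508,0,0.36,0,0,0,-1, 0.518,0,0.366,0,0,0,-1, 0.523,0,0.37,0,0,0,-1]';  python3 -m pendant '[0,0,0,0,0,0,-1, 0,0,0,0,0,0,0.6, 0,0,0,0,0,0,1, 0,0,0,0,0,0,1, 0,0,0,0,0,0,1, 0,0,0,0,0,0,1, 0,0,0,0,0,0,1, 0,0,0,0,0,0,1, 0,0,0,0,0,0,1, 0,0,0,0,0,0,1]'; python3 - <<'E'
from h import *
st();s=read_state();T=R.from_quat(s["tool_rot"]).as_matrix();p=s["position"]
b,Rc=rel();C3=T@b+p;print("cup base est",C3)
X3=T@Rc[:,0];X3[2]=0;X3/=np.linalg.norm(X3);Y3=np.cross(Z,X3);th=np.radians(50)
t=-Y3*np.cos(th)-Z*np.sin(th);G=C3*[1,1,0]+95*Z+20*t
np.savez("g3.npz",C=C3,X=X3,t=t,G=G)
cmd(G-30*t,frame(X3,t),"g3-30");cmd(G,frame(X3,t),"g3")
E
```

```text
t: 18.5
position: [484.6, -248.2, 82.6]
tool_rot: [0.537, 0.706, -0.28, 0.368]
ft_force: [-0.4, -0.2, -2.5]
gripper_width: 63.9
t: 19.5
position: [484.6, -248.2, 82.6]
tool_rot: [0.537, 0.706, -0.28, 0.368]
ft_force: [-0.1, 0.2, 0.7]
gripper_width: 85.2
t 19.5 p [ 484.6 -248.2   82.6] j [-0.2   0.52 -0.99 -0.52 -0.82  0.85] F [-0.1  0.2  0.7] w 85.2
x [[-0.154, 0.552, -0.82], [0.963, 0.268, -0.0], [0.219, -0.79, -0.573]]
cup base est [ 480.03077312 -231.61216769    0.79345184]
g3-30 [-0.019, 0.0, -0.206] [0.001, 0.167, 0.001] | rows mm 0.6 rot 1.8
g3 [0.033, -0.0, -0.013] [0.001, 0.167, 0.001] | rows mm 0.1 rot 1.8
```

```bash
python3 -m pendant '[0,0,-0.05,0,0,0,1, 0,0,-0.12,0,0,0,1, 0,0,-0.2,0,0.02,0,1, -0.01,0,-0.206,0,0.07,0,1, -0.02,0,-0.206,0,0.12,0,1, -0.02,0,-0.206,0,0.167,0,1, -0.01,0,-0.17,0,0.167,0,1, 0.01,0,-0.1,0,0.167,0,1, 0.025,0,-0.04,0,0.167,0,1, 0.033,0,-0.013,0,0.167,0,1]'; python3 - <<'E'
from h import *
st();q=np.load("g3.npz");cmd(q["G"],frame(q["X"],q["t"]),"g3")
b=capture("top")[:,:,::-1][150:225,290:390]
cv2.imwrite("pics/g3.png",cv2.resize(b,(600,450),interpolation=cv2.INTER_CUBIC))
E
```

```text
t: 20.5
position: [482.5, -243.9, 78.1]
tool_rot: [0.568, 0.748, -0.208, 0.272]
ft_force: [-0.7, 0.1, 0.7]
gripper_width: 84.9
t 20.5 p [ 482.5 -243.9   78.1] j [-0.3   0.39 -0.88 -0.12 -0.57  0.87] F [-0.7  0.1  0.7] w 84.9
x [[-0.206, 0.738, -0.643], [0.964, 0.268, -0.002], [0.17, -0.62, -0.766]]
g3 [-0.008, 0.006, -0.006] [-0.0, 0.0, 0.002] | rows mm 0.0 rot 0.0
```

View pics/g3.png

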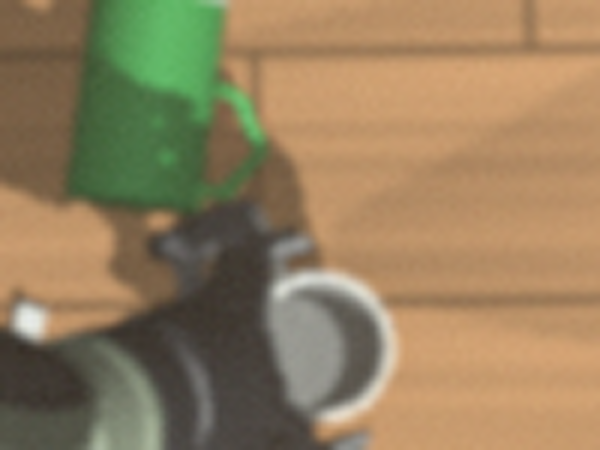

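The cup is standing, with its rim at about (330,345) of the crop. The fingers are on either side at (290,245) and (350,440) and clear of the green mug. I'll close and lift.

```bash
python3 -m pendant '[0,0,0,0,0,0,-1, 0,0,0,0,0,0,-1, 0,0,0,0,0,0,-1, 0,0,0,0,0,0,-1, 0,0,0,0,0,0,-1, 0,0,0,0,0,0,-1, 0,0,0,0,0,0,-1, 0,0,0,0,0,0,-1, 0,0,0,0,0,0,-1, 0,0,0,0,0,0,-1]' 70; python3 - <<'E'
from scan import *
st();s=read_state();T=R.from_quat(s["tool_rot"]).as_matrix();p=s["position"]
q=np.load("g3.npz");Cc=q["C"]*[1,1,0]+((p-q["G"])@q["X"])*q["X"]
b=T.T@(Cc-p);Rc=T.T@np.c_[q["X"],np.cross(Z,q["X"]),Z];np.savez("rel.npz",b=b,Rc=Rc);print(b,Rc.round(3))
cmd(p+[0,0,150],T,"lift")
for B in(-15,-18,-22,-26):
  o=[]
  for off in((0,0,-14),(0,0,5),(-30,0,13),(-60,0,13),(-60,0,40)):
    base,RH,*_=pose(-1,B,-90,50,off=off);M=RH@Rc.T;P=base-M@b;k,e=ik(P,M[:,2]);o+=[k.tolist(),float(e)]
  print(B,M[:,2].round(2),*o)
E
```

```text
t: 21.55
position: [482.4, -244.0, 77.9]
tool_rot: [0.568, 0.748, -0.208, 0.271]
ft_force: [-0.2, -0.1, -2.6]
gripper_width: 64.3
t 21.55 p [ 482.4 -244.    77.9] j [-0.3   0.39 -0.88 -0.12 -0.57  0.87] F [-0.2 -0.1 -2.6] w 64.3
x [[-0.207, 0.738, -0.643], [0.964, 0.267, -0.003], [0.17, -0.62, -0.766]]
[59.6610478   0.22176175 51.61178156] [[-0.003  0.766 -0.643]
 [ 1.     0.001 -0.003]
 [-0.001 -0.643 -0.766]]
lift [-0.643, -0.003, -0.766] [0.0, -0.0, 0.0] | rows mm 3.0 rot 0.0
-15 [ 0.74  0.65 -0.2 ] [-0.77, 0.51, -1.0, -0.31, 1.35] 0.0 [-0.77, 0.46, -0.99, -0.25, 1.35] 0.0 [-0.82, 0.41, -0.98, 0.02, 1.37] 0.0 [-0.87, 0.42, -0.97, 0.3, 1.37] 0.0 [-0.87, 0.35, -0.95, 0.39, 1.37] 0.0
-18 [ 0.73  0.64 -0.24] [-0.76, 0.47, -0.99, -0.24, 1.31] 0.0 [-0.76, 0.42, -0.98, -0.18, 1.31] 0.0 [-0.81, 0.37, -0.98, 0.04, 1.33] 0.0 [-0.87, 0.37, -0.98, 0.27, 1.33] 0.0 [-0.87, 0.3, -0.95, 0.36, 1.33] 0.0
-22 [ 0.73  0.62 -0.29] [-0.76, 0.42, -0.98, -0.18, 1.26] 0.0 [-0.76, 0.37, -0.96, -0.11, 1.26] 0.0 [-0.81, 0.32, -0.98, 0.07, 1.27] 0.0 [-0.86, 0.31, -0.99, 0.25, 1.28] 0.0 [-0.86, 0.24, -0.96, 0.34, 1.28] 0.0
-26 [ 0.73  0.6  -0.34] [-0.75, 0.37, -0.97, -0.13, 1.2] 0.0 [-0.75, 0.32, -0.96, -0.07, 1.2] 0.0 [-0.8, 0.27, -0.98, 0.08, 1.22] 0.0 [-0.85, 0.25, -0.99, 0.24, 1.23] 0.0 [-0.85, 0.18, -0.96, 0.33, 1.23] 0.0
```

```bash
python3 -m pendant '[-0.02,0,-0.025,0,0,0,-1, -0.06,0,-0.075,0,0,0,-1, -0.12,0,-0.15,0,0,0,-1, -0.2,0,-0.24,0,0,0,-1, -0.3,0,-0.36,0,0,0,-1, -0.4,0,-0.48,0,0,0,-1, -0.5,0,-0.6,0,0,0,-1, -0.58,0,-0.69,0,0,0,-1, -0.62,0,-0.74,0,0,0,-1, -0.643,0,-0.766,0,0,0,-1]'; cat >>scan.py <<'E'
def go(off,lab="",B=-20):
    b,Rc=rel();base,RH,*_=pose(-1,B,-90,50,off=off);M=RH@Rc.T;cmd(base-M@b,M,f"{lab}{off}")
E
python3 - <<'E'
from scan import *
st();go((-60,0,40));go((-60,-60,50))
E
```

```text
t: 22.55
position: [483.1, -244.0, 229.4]
tool_rot: [0.568, 0.748, -0.208, 0.272]
ft_force: [0.1, -0.1, -2.9]
gripper_width: 63.8
t 22.55 p [ 483.1 -244.   229.4] j [-0.3   0.11 -0.71  0.32 -0.57  0.87] F [ 0.1 -0.1 -2.9] w 63.8
x [[-0.205, 0.738, -0.643], [0.964, 0.267, -0.001], [0.171, -0.62, -0.766]]
(-60, 0, 40) [1.015, 0.448, -0.987] [-0.938, 0.45, -0.055] | rows mm 4.5 rot 10.9
(-60, -60, 50) [0.69, 0.29, -0.802] [-0.938, 0.45, -0.055] | rows mm 3.3 rot 10.9
```

```bash
python3 -m pendant '[0.015,0.005,-0.02,-0.02,0.01,-0.001,-1, 0.05,0.02,-0.06,-0.065,0.03,-0.004,-1, 0.09,0.04,-0.11,-0.12,0.06,-0.007,-1, 0.14,0.06,-0.16,-0.19,0.09,-0.01,-1, 0.19,0.08,-0.22,-0.26,0.125,-0.015,-1, 0.25,0.1,-0.29,-0.34,0.163,-0.02,-1, 0.3,0.125,-0.35,-0.41,0.197,-0.024,-1, 0.34,0.145,-0.4,-0.46,0.22,-0.027,-1, 0.37,0.155,-0.43,-0.5,0.24,-0.029,-1, 0.38,0.16,-0.44,-0.51,0.245,-0.03,-1]'; python3 - <<'E'
from scan import *
st();go((-60,0,40));go((-60,-40,50))
E
```

```text
t: 23.55
position: [481.8, -155.2, 241.6]
tool_rot: [0.431, 0.819, 0.202, 0.321]
ft_force: [-0.6, 0.1, -2.2]
gripper_width: 63.6
t 23.55 p [ 481.8 -155.2  241.6] j [-0.8  -0.13 -0.98  0.15  0.57  0.34] F [-0.6  0.1 -2.2] w 63.6
x [[-0.423, 0.835, -0.352], [0.576, 0.547, 0.607], [0.699, 0.054, -0.713]]
(-60, 0, 40) [0.708, 0.535, 0.076] [-0.429, 0.205, -0.028] | rows mm 2.7 rot 5.0
(-60, -40, 50) [0.479, 0.41, -0.01] [-0.429, 0.205, -0.028] | rows mm 1.9 rot 5.0
```

```bash
python3 -m pendant '[0.02,0.02,0,-0.02,0.01,0,-1, 0.08,0.07,0,-0.06,0.03,-0.004,-1, 0.15,0.13,0,-0.12,0.057,-0.008,-1, 0.22,0.19,0,-0.19,0.09,-0.012,-1, 0.3,0.26,-0.01,-0.26,0.125,-0.017,-1, 0.37,0.32,-0.01,-0.32,0.153,-0.02,-1, 0.43,0.37,-0.01,-0.38,0.18,-0.025,-1, 0.465,0.4,-0.01,-0.415,0.198,-0.027,-1, 0.479,0.41,-0.01,-0.429,0.205,-0.028,-1, 0.479,0.41,-0.01,-0.429,0.205,-0.028,-1]'; python3 - <<'E'
from scan import *
st();go((-60,0,40));go((-50,0,13))
E
```

```text
t: 24.55
position: [485.9, -61.6, 252.9]
tool_rot: [0.247, 0.756, 0.518, 0.314]
ft_force: [0.3, -0.2, -2.4]
gripper_width: 64.1
t 24.55 p [485.9 -61.6 252.9] j [-0.97  0.36 -0.81  0.77  1.28 -0.61] F [ 0.3 -0.2 -2.4] w 64.1
x [[-0.681, 0.698, -0.219], [0.048, 0.341, 0.939], [0.73, 0.629, -0.266]]
(-60, 0, 40) [0.173, 0.041, 0.206] [-0.001, -0.002, -0.002] | rows mm 0.8 rot 0.0
(-50, 0, 13) [0.161, -0.128, 0.297] [-0.001, -0.002, -0.002] | rows mm 1.1 rot 0.0
```

Reached as planned. I'll move to the pre-hang pose and check it in both cameras.

```bash
python3 -m pendant '[0.03,0.01,0.04,0,0,0,-1, 0.09,0.02,0.1,0,0,0,-1, 0.14,0.03,0.17,0,0,0,-1, 0.17,0.03,0.21,0,0,0,-1, 0.17,0,0.23,0,0,0,-1, 0.165,-0.05,0.26,0,0,0,-1, 0.163,-0.09,0.28,0,0,0,-1, 0.161,-0.12,0.295,0,0,0,-1, 0.161,-0.128,0.297,0,0,0,-1, 0.161,-0.128,0.297,0,0,0,-1]'; python3 - <<'E'
from scan import *
st();go((-50,0,13));go((-36,0,13))
s=read_state();T=R.from_quat(s["tool_rot"]).as_matrix();b,Rc=rel();base=s["position"]+T@b;RC=T@Rc
pts=np.array([base+RC@np.array(v) for v in([33,0,60],[33,0,18],[73,0,39],[48.5,0,39],[0,0,105],[0,0,0])])
o=np.zeros((400,800,3),np.uint8)
for i,(n,x,y,w,h) in enumerate((("scene",200,130,100,100),("top",215,140,80,80))):
    v=capture(n)[:,:,::-1][y:y+h,x:x+w].copy();k=400/w;v=cv2.resize(v,(400,400),interpolation=cv2.INTER_CUBIC)
    for P,c in [(p,(0,0,255)) for p in pts]+[(H(-80,0,11),(255,0,0)),(SEAT,(255,0,255)),(HO,(0,255,0))]:
        u=(proj(n,P)-[x,y]+.5)*k;cv2.circle(v,tuple(int(a) for a in u),3,c,-1)
    o[:,i*400:i*400+400]=v
cv2.imwrite("pics/h1.png",o)
E
```

```text
t: 25.55
position: [501.1, -23.2, 217.6]
tool_rot: [0.246, 0.757, 0.518, 0.314]
ft_force: [0.1, -0.8, -2.8]
gripper_width: 63.8
t 25.55 p [501.1 -23.2 217.6] j [-0.86  0.36 -0.96  0.27  1.3  -0.25] F [ 0.1 -0.8 -2.8] w 63.8
x [[-0.682, 0.698, -0.219], [0.048, 0.342, 0.939], [0.73, 0.629, -0.266]]
(-50, 0, 13) [-0.001, 0.001, -0.001] [-0.002, -0.002, -0.001] | rows mm 0.0 rot 0.0
(-36, 0, 13) [-0.072, 0.001, 0.059] [-0.002, -0.002, -0.001] | rows mm 0.3 rot 0.0
```

View pics/h1.png

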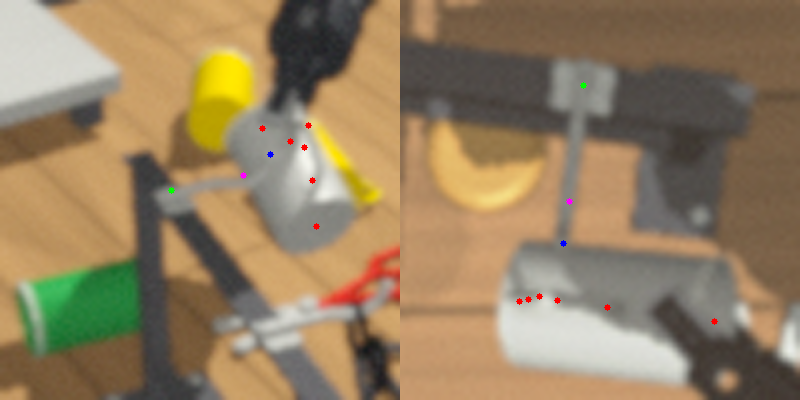

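```bash
python3 - <<'E'
from scan import *
s=read_state();T=R.from_quat(s["tool_rot"]).as_matrix();b,Rc=rel();base=s["position"]+T@b;RC=T@Rc
tri=np.array([base+RC@np.array(v) for v in([33,0,64],[70,0,48],[70,0,30],[33,0,14])])
o=[]
for n,x,y in(("scene",245,145),("top",235,180)):
    v=np.mean([capture(n).astype(float) for _ in range(3)],0)[:,:,::-1][y:y+50,x:x+50].astype(np.uint8).copy();v=cv2.resize(v,(400,400),interpolation=cv2.INTER_CUBIC)
    for P in tri: cv2.circle(v,tuple(int(a) for a in (proj(n,P)-[x,y]+.5)*8),3,(0,0,255),-1)
    cv2.circle(v,tuple(int(a) for a in (proj(n,H(-80,0,11))-[x,y]+.5)*8),3,(255,0,0),-1)
    o.append(v)
cv2.imwrite("pics/h2.png",np.hstack(o))
E
```

```text
(no output)
```

View pics/h2.png

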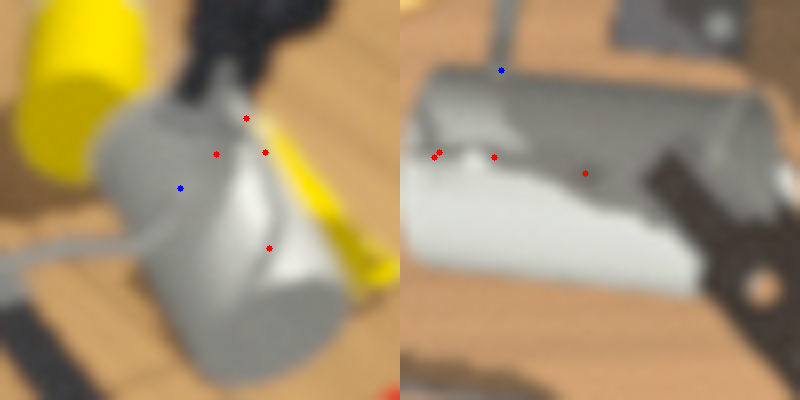

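The handle is on top of the level cup, in line with the hook rod. In the top half of the picture the wire glint at (475,157) lies on the predicted handle line, and the rod tip is at the predicted (500,70). Next I'll thread it on in stages, watching the force.

```bash
python3 - <<'E'
from scan import *
for o in((-36,0,13),(-22,0,12),(-14,0,7),(-7,0,1),(0,0,-4),(0,0,-10)): go(o)
E
```

```text
(-36, 0, 13) [-0.071, 0.0, 0.06] [-0.001, -0.002, -0.001] | rows mm 0.3 rot 0.0
(-22, 0, 12) [-0.142, -0.006, 0.121] [-0.001, -0.002, -0.001] | rows mm 0.6 rot 0.0
(-14, 0, 7) [-0.175, -0.037, 0.164] [-0.001, -0.002, -0.001] | rows mm 0.7 rot 0.0
(-7, 0, 1) [-0.202, -0.074, 0.205] [-0.001, -0.002, -0.001] | rows mm 0.9 rot 0.0
(0, 0, -4) [-0.231, -0.106, 0.244] [-0.001, -0.002, -0.001] | rows mm 1.1 rot 0.0
(0, 0, -10) [-0.222, -0.143, 0.254] [-0.001, -0.002, -0.001] | rows mm 1.1 rot 0.0
```

```bash
python3 -m pendant '[-0.015,0,0.013,0,0,0,-1, -0.03,0,0.026,0,0,0,-1, -0.047,0,0.04,0,0,0,-1, -0.06,0,0.05,0,0,0,-1, -0.075,0,0.063,0,0,0,-1, -0.09,-0.001,0.077,0,0,0,-1, -0.105,-0.002,0.09,0,0,0,-1, -0.12,-0.004,0.103,0,0,0,-1, -0.135,-0.006,0.116,0,0,0,-1, -0.142,-0.006,0.121,0,0,0,-1]'; python3 - <<'E'
from scan import *
st()
for o in((-14,0,7),(-7,0,1),(0,0,-4),(0,0,-10)): go(o)
E
```

```text
t: 26.95
position: [529.1, -27.2, 216.8]
tool_rot: [0.246, 0.756, 0.518, 0.314]
ft_force: [-0.4, 0.1, -2.4]
gripper_width: 64.1
t 26.95 p [529.1 -27.2 216.8] j [-0.81  0.37 -0.95  0.08  1.3  -0.06] F [-0.4  0.1 -2.4] w 64.1
x [[-0.681, 0.698, -0.22], [0.047, 0.342, 0.939], [0.73, 0.629, -0.266]]
(-14, 0, 7) [-0.032, -0.031, 0.042] [-0.001, -0.002, -0.001] | rows mm 0.2 rot 0.0
(-7, 0, 1) [-0.059, -0.068, 0.083] [-0.001, -0.002, -0.001] | rows mm 0.4 rot 0.0
(0, 0, -4) [-0.087, -0.099, 0.122] [-0.001, -0.002, -0.001] | rows mm 0.5 rot 0.0
(0, 0, -10) [-0.079, -0.137, 0.132] [-0.001, -0.002, -0.001] | rows mm 0.6 rot 0.0
```

No contact. Continuing to the seat.

```bash
python3 -m pendant '[-0.01,-0.01,0.014,0,0,0,-1, -0.022,-0.02,0.028,0,0,0,-1, -0.032,-0.031,0.042,0,0,0,-1, -0.041,-0.043,0.056,0,0,0,-1, -0.05,-0.056,0.07,0,0,0,-1, -0.059,-0.068,0.083,0,0,0,-1, -0.068,-0.079,0.096,0,0,0,-1, -0.078,-0.09,0.11,0,0,0,-1, -0.087,-0.099,0.122,0,0,0,-1, -0.087,-0.099,0.122,0,0,0,-1]'; python3 - <<'E'
from scan import *
st()
for o in((0,0,-10),(0,0,-14),(0,0,-18)): go(o)
E
```

```text
t: 27.95
position: [550.8, -29.8, 200.6]
tool_rot: [0.246, 0.756, 0.518, 0.314]
ft_force: [-0.9, 0.3, -2.2]
gripper_width: 63.9
t 27.95 p [550.8 -29.8 200.6] j [-0.78  0.42 -0.95 -0.09  1.29  0.07] F [-0.9  0.3 -2.2] w 63.9
x [[-0.681, 0.698, -0.22], [0.047, 0.342, 0.939], [0.73, 0.629, -0.266]]
(0, 0, -10) [0.009, -0.037, 0.009] [-0.001, -0.002, -0.001] | rows mm 0.1 rot 0.0
(0, 0, -14) [0.015, -0.062, 0.016] [-0.001, -0.002, -0.001] | rows mm 0.2 rot 0.0
(0, 0, -18) [0.02, -0.087, 0.023] [-0.001, -0.002, -0.001] | rows mm 0.3 rot 0.0
```

```bash
python3 -m pendant '[0.002,-0.007,0.002,0,0,0,-1, 0.004,-0.014,0.004,0,0,0,-1, 0.005,-0.021,0.005,0,0,0,-1, 0.007,-0.028,0.007,0,0,0,-1, 0.009,-0.035,0.009,0,0,0,-1, 0.01,-0.04,0.01,0,0,0,-1, 0.012,-0.046,0.012,0,0,0,-1, 0.013,-0.052,0.013,0,0,0,-1, 0.014,-0.057,0.015,0,0,0,-1, 0.015,-0.062,0.016,0,0,0,-1]'; python3 - <<'E'
from scan import *
st()
for o in((0,0,-14),(0,0,-17),(0,0,-20)): go(o)
E
```

```text
t: 28.95
position: [550.6, -29.9, 190.7]
tool_rot: [0.246, 0.756, 0.518, 0.314]
ft_force: [-0.1, 0.5, -1.7]
gripper_width: 64.0
t 28.95 p [550.6 -29.9 190.7] j [-0.78  0.45 -0.96 -0.12  1.29  0.07] F [-0.1  0.5 -1.7] w 64.0
x [[-0.682, 0.698, -0.22], [0.047, 0.342, 0.939], [0.73, 0.629, -0.266]]
(0, 0, -14) [-0.001, 0.001, -0.0] [-0.001, -0.002, -0.001] | rows mm 0.0 rot 0.0
(0, 0, -17) [0.004, -0.018, 0.005] [-0.001, -0.002, -0.001] | rows mm 0.1 rot 0.0
(0, 0, -20) [0.008, -0.037, 0.01] [-0.001, -0.002, -0.001] | rows mm 0.1 rot 0.0
```

```bash
python3 -m pendant '[0.001,-0.004,0.001,0,0,0,-1, 0.002,-0.008,0.002,0,0,0,-1, 0.003,-0.012,0.003,0,0,0,-1, 0.004,-0.016,0.004,0,0,0,-1, 0.004,-0.019,0.005,0,0,0,-1, 0.005,-0.022,0.006,0,0,0,-1, 0.005,-0.025,0.006,0,0,0,-1, 0.005,-0.025,0.006,0,0,0,-1, 0.005,-0.025,0.006,0,0,0,-1, 0.005,-0.025,0.006,0,0,0,-1]'; python3 - <<'E'
from scan import *
st()
for o in((0,0,-20),(0,0,-23)): go(o)
E
```

```text
t: 29.95
position: [551.1, -29.6, 189.7]
tool_rot: [0.244, 0.755, 0.521, 0.315]
ft_force: [1.0, 0.4, 9.9]
gripper_width: 63.9
t 29.95 p [551.1 -29.6 189.7] j [-0.78  0.46 -0.96 -0.13  1.3   0.07] F [1.  0.4 9.9] w 63.9
x [[-0.682, 0.697, -0.221], [0.041, 0.338, 0.94], [0.731, 0.632, -0.259]]
(0, 0, -20) [0.008, -0.031, 0.005] [0.004, -0.002, -0.0] | rows mm 0.1 rot 0.0
(0, 0, -23) [0.012, -0.05, 0.01] [0.004, -0.002, -0.0] | rows mm 0.2 rot 0.0
```

```bash
python3 - <<'E'
from scan import *
o=[]
for n,x,y in(("scene",225,145),("top",225,160)):
    v=np.mean([capture(n).astype(float) for _ in range(3)],0)[:,:,::-1][y:y+50,x:x+50].astype(np.uint8);o.append(cv2.resize(v,(400,400),interpolation=cv2.INTER_CUBIC))
cv2.imwrite("pics/h3.png",np.hstack(o));st()
E
```

```text
t 30.25 p [551.1 -29.6 189.7] j [-0.78  0.46 -0.96 -0.13  1.3   0.07] F [0.3 1.1 9.6] w 64.0
x [[-0.682, 0.697, -0.221], [0.041, 0.338, 0.94], [0.731, 0.632, -0.259]]
```

View pics/h3.png

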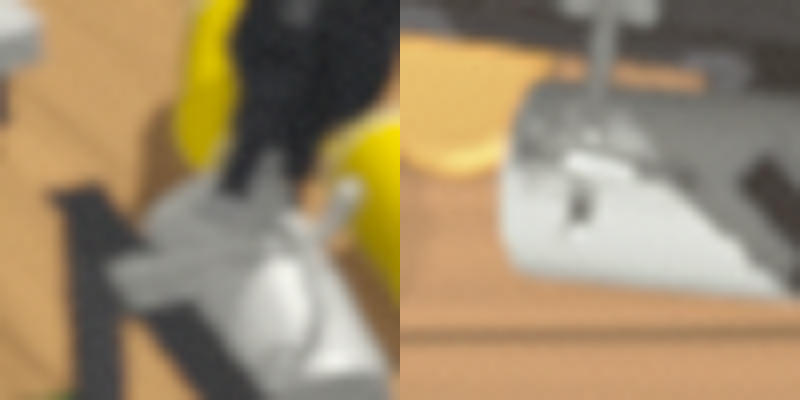

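The cup is threaded. In the top view the handle's bright bar at (600,163) crosses over the rod, with the tip beyond it at (578,210). In the scene view the tip pokes out at (350,190), past the wire. The load is about 10 N on the hook. I'll ease the jaws open and lower with the cup.

```bash
python3 -m pendant '[0,0.005,0,0,0,0,-1, 0,0.005,0,0,0,0,0.55, 0,0.005,0,0,0,0,0.65, 0,0.005,0,0,0,0,0.75, 0,0.005,0,0,0,0,0.85, 0,0.005,0,0,0,0,1, 0.005,-0.02,0.005,0,0,0,1, 0.011,-0.045,0.012,0,0,0,1, 0.016,-0.07,0.019,0,0,0,1, 0.022,-0.094,0.026,0,0,0,1]' 25; python3 - <<'E'
from scan import *
st()
E
```

```text
t: 31.25
position: [551.1, -29.6, 174.2]
tool_rot: [0.245, 0.755, 0.521, 0.315]
ft_force: [0.2, -0.1, 0.7]
gripper_width: 85.2
t 31.25 p [551.1 -29.6 174.2] j [-0.78  0.5  -0.97 -0.18  1.3   0.07] F [ 0.2 -0.1  0.7] w 85.2
x [[-0.682, 0.698, -0.221], [0.041, 0.338, 0.94], [0.731, 0.632, -0.259]]
```

```bash
python3 -m pendant '[0.003,-0.012,0.003,0,0,0,1, 0.005,-0.022,0.006,0,0,0,1, 0.005,-0.022,0.006,0,0,0,1, 0.005,-0.022,0.006,0,0,0,1, 0.005,-0.022,0.006,0,0,0,1, 0.005,-0.022,0.006,0,0,0,1, 0.005,-0.022,0.006,0,0,0,1, 0.005,-0.022,0.006,0,0,0,1, 0.005,-0.022,0.006,0,0,0,1, 0.005,-0.022,0.006,0,0,0,1]'; python3 - <<'E'
from scan import *
st()
v=[]
for n,x,y in(("scene",205,135),("top",205,145)):
    im=np.mean([capture(n).astype(float) for _ in range(2)],0)[:,:,::-1][y:y+75,x:x+75].astype(np.uint8);v.append(cv2.resize(im,(400,400),interpolation=cv2.INTER_CUBIC))
cv2.imwrite("pics/h4.png",np.hstack(v))
E
```

```text
t: 32.25
position: [551.1, -29.6, 170.7]
tool_rot: [0.245, 0.755, 0.521, 0.315]
ft_force: [0.2, 0.5, 0.1]
gripper_width: 85.5
t 32.25 p [551.1 -29.6 170.7] j [-0.78  0.51 -0.97 -0.19  1.3   0.07] F [0.2 0.5 0.1] w 85.5
x [[-0.682, 0.698, -0.221], [0.041, 0.338, 0.94], [0.731, 0.632, -0.259]]
```

No force on the tool, so the cup hangs free. I'll retreat horizontally.

```bash
python3 -m pendant '[0.002,-0.008,-0.03,0,0,0,1, 0.005,-0.02,-0.077,0,0,0,1, 0.01,-0.037,-0.14,0,0,0,1, 0.014,-0.055,-0.21,0,0,0,1, 0.019,-0.075,-0.29,0,0,0,1, 0.024,-0.095,-0.37,0,0,0,1, 0.03,-0.117,-0.45,0,0,0,1, 0.034,-0.14,-0.53,0,0,0,1, 0.039,-0.155,-0.6,0,0,0,1, 0.04,-0.16,-0.62,0,0,0,1]'; python3 - <<'E'
from scan import *
st()
s=read_state();T=R.from_quat(s["tool_rot"]).as_matrix();cmd(s["position"]+np.array([-20,-120,60]),T,"away")
E
```

```text
t: 33.45
position: [478.0, -93.4, 170.7]
tool_rot: [0.245, 0.754, 0.521, 0.315]
ft_force: [-0.3, -0.1, 0.0]
gripper_width: 85.3
t 33.45 p [478.  -93.4 170.7] j [-1.03  0.61 -0.77  0.77  1.26 -0.83] F [-0.3 -0.1  0. ] w 85.3
x [[-0.681, 0.699, -0.22], [0.042, 0.337, 0.941], [0.731, 0.631, -0.259]]
away [-0.556, 0.101, -0.706] [-0.0, 0.0, 0.0] | rows mm 2.7 rot 0.0
```

```bash
python3 -m pendant '[-0.04,0.01,-0.05,0,0,0,1, -0.12,0.02,-0.15,0,0,0,1, -0.22,0.04,-0.28,0,0,0,1, -0.32,0.06,-0.4,0,0,0,1, -0.42,0.08,-0.53,0,0,0,1, -0.5,0.09,-0.63,0,0,0,1, -0.55,0.1,-0.7,0,0,0,1, -0.55,0.1,-0.7,0,0,0,1, -0.55,0.1,-0.7,0,0,0,1, -0.55,0.1,-0.7,0,0,0,1]' | head -2
W='[0,0,0,0,0,0,1, 0,0,0,0,0,0,1, 0,0,0,0,0,0,1, 0,0,0,0,0,0,1, 0,0,0,0,0,0,1, 0,0,0,0,0,0,1, 0,0,0,0,0,0,1, 0,0,0,0,0,0,1, 0,0,0,0,0,0,1, 0,0,0,0,0,0,1]'
python3 -m pendant '[0,0,0,0,0,0,1, 0,0,0,0,0,0,1, 0,0,0,0,0,0,1, 0,0,0,0,0,0,1, 0,0,0,0,0,0,1, 0,0,0,0,0,0,1, 0,0,0,0,0,0,1, 0,0,0,0,0,0,1, 0,0,0,0,0,0,1, 0,0,0,0,0,0,1]' | head -1
python3 -m pendant '[0,0,0,0,0,0,1, 0,0,0,0,0,0,1, 0,0,0,0,0,0,1, 0,0,0,0,0,0,1, 0,0,0,0,0,0,1, 0,0,0,0,0,0,1, 0,0,0,0,0,0,1, 0,0,0,0,0,0,1, 0,0,0,0,0,0,1, 0,0,0,0,0,0,1]' | head -1
python3 - <<'E'
from scan import *
st();F=[]
for i in range(8): F.append(capture("scene").astype(float)[140:215,205:300])
print("motion",[round(float(np.abs(cv2.GaussianBlur(F[i]-F[0],(5,5),0)).max()),1) for i in range(1,8)])
v=[]
a=capture("scene")[:,:,::-1];b=capture("top")[:,:,::-1]
v=[cv2.resize(a[135:215,205:305],(400,320),interpolation=cv2.INTER_CUBIC),cv2.resize(b[130:210,205:305],(400,320),interpolation=cv2.INTER_CUBIC)]
w=[cv2.resize(a,(400,280)),cv2.resize(b,(400,280))]
cv2.imwrite("pics/end.png",np.vstack([np.hstack(v),np.hstack(w)]))
E
```

```text
t: 34.45
position: [458.0, -211.1, 229.7]
t: 35.45
t: 36.45
t 36.45 p [ 458.  -211.1  229.8] j [-1.2   0.66 -0.45  1.35  1.14 -1.17] F [-0.6 -0.1  0. ] w 85.0
x [[-0.681, 0.698, -0.219], [0.042, 0.336, 0.941], [0.731, 0.632, -0.258]]
motion [4.5, 4.2, 4.8, 5.4, 4.0, 5.7, 4.3]
```

View pics/end.png

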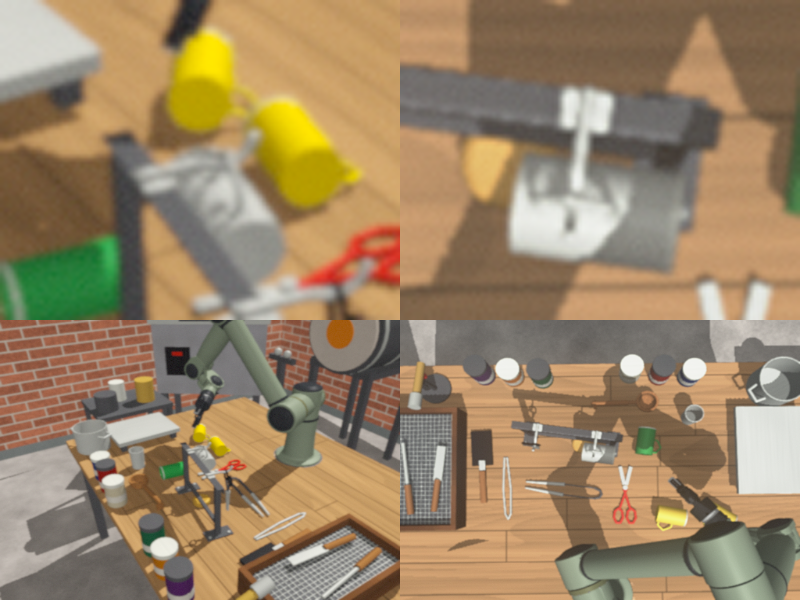

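The cup hangs on the empty hook, with its handle over the rod and the rod tip showing beyond it at about (570,215) of the top crop. It is still, the arm is clear of it, and the other tools are where they were. I'll hand the job in.

```bash
python3 -c "
from bench import *
print(finish_job())"
```

```text
the job is handed in; nothing more can be done
None
```

The steel cup is hanging by its handle on the empty hook, and I handed the job in at about 37 s of the 64 s allowed. I stood the cup upright and let go of it, took it again, and threaded its handle over the hook rod.

**Regrasp:** my first take-up could not reach the hook, because joint 3 had hit its range limit. I stood the cup back on the bench, let go, and gripped it again at a steeper angle before hanging it.

**Last checks:**
- **Seating:** the last pictures show the handle seated on the hook with the rod tip beyond it.
- **Motion:** eight scene frames taken 0.05 s apart showed no motion above image noise.
- **Contact:** tool force was about zero, and the arm stood more than 100 mm away from the cup.
- **Other tools:** by eye, everything the arm left in view was where it lay at the start. The arm hid one yellow mug in the top view, but the scene view showed both mugs in place.

No check failed. The wrist force read about 10 N at most, when the handle met the hook; I only read it at the end of each move.

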